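# Put the square mandrel away in the drawer

### The job

Put the square steel mandrel away: first pull the top drawer of the steel cabinet wide open, then lift the mandrel out of its wooden stand, lay it flat on the black rubber pad and let go, take it up again across its body and lay it in the empty right-hand lane of the drawer, lengthwise along the lane. Then push the drawer fully shut. Lay the mandrel down rather than letting it drop, and leave the other mandrels in the stand and everything else on the bench where it is.

Things in the scene. Friction and masses are not known exactly. Their poses are not given: they have to be found in the camera images.
- mandrel_mid (a point): Middle of the shank of the mandrel to put away: a bright steel bar, square 18 x 18 mm, 130 mm long plus a 10 mm conical tip on top, about 0.33 kg; the only square one. z runs along it from foot to tip, x and y are normals of its flats. At the start upright in a stand socket, flats parallel to the stand's sides, this point 75 mm above the bench; 95 mm of shank stand out of the stand.
- stand: Light wooden block 60 (x) x 190 (y) x 45 mm high, fixed, origin at the centre of its underside. Three sockets 21 x 21 mm square, 35 mm deep, in a row along its y at -65, 0 and +65 mm; each holds one mandrel upright and loosely, and a mandrel is drawn straight up out of it.
- round_mandrel: Another mandrel, to be left: round, tapering, 17 mm thick at the foot and 10 mm at the top, 125 mm long, upright in the stand. Origin at the foot, z up along it.
- step_mandrel: Another mandrel, to be left: round and stepped, 105 mm long, its widest collar 26 mm across just above the stand. Origin at the foot, z up along it.
- pad_top (a point): Centre of the top face of the black rubber pad, a fixed flat mat 180 (x) x 130 (y) x 6 mm on the bench. Axes along its edges, z up.
- cab_drawer0 (a joint): How far the top drawer of the steel cabinet is pulled out, in m: 0 is shut, 0.195 the stop. It slides level along the cabinet's -x, towards the robot, stays where it is left and needs about 2 N when moved slowly. At the start it may stand up to 30 mm ajar.
- cab_drawer0_handle (a point): Middle of the top drawer's handle: a level round bar 11 mm thick, 131 mm long along y, 35 mm in front of the drawer's face, on two posts 51 mm either side. x points into the cabinet, square to the face, z up. It moves with the drawer; 35 mm below the cabinet's top, 95 mm above the bench; 50 mm below it are free.
- lane_front (a point): Front end of the empty right-hand lane (-y side, right as seen from the robot) of the top drawer: midway across its floor, at the inside of the drawer's front wall, 75 mm above the bench; x along the lane into the cabinet, z up. Lane 225 mm long, 126 mm wide; walls 33 mm, divider 24 mm, cabinet top 55 mm above the floor. With the drawer fully out its front 185 mm are uncovered.
- cab: Grey steel bench cabinet, fixed, 270 (x) x 300 (y) x 130 mm high with two drawers, one above the other, origin at the centre of its underside; its front faces -x of this frame. A carton (75 mm high) and a small dish are fixed on the back half of its top.
- bottle: Clear plastic bottle, 60 mm across, 170 mm tall, upright; origin at the centre of its underside. Leave alone.
- mallet: Two-faced mallet lying on the bench: head 86 mm along its y and 36 mm thick at the origin, handle 200 mm long to -x; lower than the drawer. Leave alone.
- bangle: Brass bangle lying flat, 68 mm across, 12 mm high; the open drawer passes well above it. Leave alone.
- tin: Small aluminium tin, 60 mm across, 50 mm high. Leave alone.
There are look-alikes about, which are no part of the job. What is shaped like the part that bears mandrel_mid but purple or red is not meant.

How it is judged:
By the outcome, as a careful person would: the job done as asked, in the order asked, and still so for the second after the job is handed in, with the robot touching nothing.
It also fails if it takes over 72 s, if anything falls off the work surface, if the arm or the gripper's body presses on something with over 40 N, if the wrist force passes 120 N, or if a joint passes its speed limit or range.

### The arm

A 6-joint arm with a two-finger parallel gripper is mounted at the origin on the work surface. World frame = base frame: x ahead of the robot, y to its left, z up, the work surface at z = 0. Lengths are in m, angles in rad, forces in N, time in s.
With the tool pointing down it reaches from about 0.4 to 0.925 m from the base axis. Payload 12.5 kg.
Tool frame: the origin (TCP) lies at the very end of the fingers, on their centre line; the grasp point (between the pads) lies 19 mm behind it; z points along the fingers, y is the line along which they close (so a half turn about z gives the same grasp; the last joint's range is limited). The gripper opens to 95 mm and grips with 3 to 60 N. Pads are 20 mm wide; open, the fingers measure 119 mm over their backs; the gripper's body (75 mm by 180 mm) begins 59 mm behind the grasp point.
Start: joints at [-1.385, 0.491, 1.559, -0, 1.092, -0.106], TCP at [0.18, -0.599, 0.19] pointing down, gripper open.
Joint ranges: [-3.1, 3.1], [-0.84, 2.19], [0.05, 2.79], [-1.13, 4.28], [0.06, 2.93], [-2.69, 2.69]. Speed limits (rad/s): [2.22, 2.22, 2.79, 3.14, 3.14, 3.14].

### API

Orientations are given as a rotation vector (axis times angle).
In Python, from plant import r gives the robot as it stands. The module is installed in compiled form; this text tells all that it offers.
- The arm moves only by the tool apply_moves, never from a script. Its argument "deltas" is a list of rows, each an object of numbers: "dx", "dy", "dz": the shift along the world's x, y, z in mm; "ax", "ay", "az": the turn, a rotation vector about the world's x, y, z in degrees. In form: [{"dx": .., "dy": .., "dz": .., "ax": .., "ay": .., "az": ..}, ...]. A call has exactly 8 rows; each row shifts and turns the commanded pose from where the row before left it; what a row does not reach is not made up. A row lasts 1/12 s, in which the tool goes at most 41.7 mm and 7.16 degrees, less where a joint would pass 70% of its speed; a pose out of reach is approached as far as the arm can. A call is refused whole if a number of a shift passes 41.7 or a number of a turn 7.16, either way. A call with a gripper value outside its range is refused whole. "gripper" is the opening, from 0 (shut) to 1 (fully open), set as the call begins (left out, the last holds). The fingers move at their own pace and stop on an object; "squeeze" is the grip in N (left out, the last holds). Time passes only in rows, so rows that do not move let the fingers close, or fill a call up. It gives the time, the measured TCP pose, the force, the opening and the grip force at its end, in the units of the state.
- r.get_obs(): the state, without advancing time (a new reading comes with each control period).
- r.grab_frame(name): name is "side" or "top"; returns the picture (420x560x3 uint8, red, green, blue); there is no depth.
- r.calibration(name): a dict with "mtx" (3x3 intrinsics, pixels), "world_from_camera" (4x4, takes a point from camera to world coordinates). Camera axes: x right, y down, z forward; pixel columns grow to the right and rows downward; lengths in m; the calibration is good to about 2 mm. A picture is of the moment at which its call begins. calibration takes no time and is no camera call.
- r.finish_job(): hands the job in; it is judged then, once.
Trained networks look in the newest picture that a camera, given by its name, has taken for a name from the list of things; names that differ only in an ending like _2 or _b are one class to them, and where a whole thing is asked for, a point or a joint stands for the part that bears it (a point fixed in the world has none). Each returns a list of dicts, best first, with "conf" (0 to 1); they miss things now and then, are a little off and sometimes report something else, mostly with a low value. They report only what shows in the picture. A call takes as long as a camera call. They do not tell look-alikes from the thing itself.
- r.search_frame(camera, name): "box" ([left, top, right, bottom] in pixels, round what is visible of it).
- r.cut_out(camera, name): "pixels" (420x560 bool, what is visible of it) and "box" ([left, top, right, bottom] in pixels, round what is visible of it).
- r.tip_of(camera, name): "xy" ([column, row] in pixels: a listed point, or the origin of a listed thing).
The state is a dict: "time_s": time; "joint_positions": joint angles; "dq": joint speeds; "joint_torque": joint torques, N m; "tool_pos": TCP position; "tool_rot": TCP orientation; "force": force on the tool from outside, world axes, zero at the start; "moment": the same for the moment, N m; "gripper_width": finger opening in m; "grip_force": force on a finger pad.
Only numpy, scipy, OpenCV 4.12 (cv2) and the standard library are available. Lean on these libraries where they do the work, as an engineer would, in place of code of your own. Each camera call takes 0.05 s, during which the arm holds its last target. There are 200 camera calls.

## Working session

There is one attempt and no reset: what is moved stays moved. The work goes in short steps, Python scripts to look and compute and a tool call to move; the robot and the scene stay as the last step left them, time stands still between calls to the robot, and variables do not carry over. Pictures are saved under pics/ and viewed, at most 10 in all, crops included, and the job is handed in when it is done.

Besides the shell and the picture viewer there is one more tool, called after "Call:" as name(argument=value, ...) on one line, values as JSON. apply_moves: Moves the arm, as the interface text tells. Its arguments: {"type":"object","properties":{"deltas":{"type":"array"},"gripper":{"type":"number"},"squeeze":{"type":"number"}},"required":["deltas"]}

```bash
mkdir -p pics; cat > h.py <<'E'
import numpy as np, cv2
from plant import r
def cal(c):
    k=r.calibration(c); return np.array(k["mtx"]),np.array(k["world_from_camera"])
def ray(c,uv):
    K,T=cal(c); d=T[:3,:3]@np.linalg.inv(K)@np.array([uv[0],uv[1],1.]); return T[:3,3],d
def atz(c,uv,z):
    o,d=ray(c,uv); return o+d*(z-o[2])/d[2]
def tri(a,b):
    A=np.zeros((3,3));B=np.zeros(3)
    for c,uv in (("side",a),("top",b)):
        o,d=ray(c,uv); d=d/np.linalg.norm(d); P=np.eye(3)-np.outer(d,d); A+=P;B+=P@o
    return np.linalg.solve(A,B)
def proj(c,p):
    K,T=cal(c); q=np.linalg.inv(T)@np.append(p,1); q=K@q[:3]; return q[:2]/q[2]
def shot(c,n,box=None,s=1):
    im=r.grab_frame(c)
    o=im
    if box: o=im[box[1]:box[3],box[0]:box[2]]
    cv2.imwrite("pics/"+n,cv2.resize(o,None,fx=s,fy=s,interpolation=cv2.INTER_CUBIC)[:,:,::-1]); return im
E
python3 - <<'E'
from h import *
a=shot("side","s0.png");b=shot("top","t0.png")
np.set_printoptions(precision=3,suppress=True)
for c in("side","top"): print(c,cal(c)[1])
for n in ["mandrel_mid","stand","round_mandrel","step_mandrel","pad_top","cab_drawer0_handle","lane_front","cab"]:
    L={}
    for c in("side","top"):
        L[c]=[(np.round(d["xy"],1).tolist(),round(d["conf"],2)) for d in r.tip_of(c,n)][:4]
    print(n,L)
    if L["side"] and L["top"]: print("   ",tri(L["side"][0][0],L["top"][0][0]))
print(r.get_obs())
E
```

```text
side [[-0.806 -0.34   0.484  0.021]
 [-0.591  0.481 -0.647  0.77 ]
 [-0.013 -0.808 -0.589  0.797]
 [ 0.     0.     0.     1.   ]]
top [[ 0.016 -0.992  0.123  0.442]
 [-1.    -0.015  0.004  0.004]
 [-0.002 -0.123 -0.992  1.346]
 [ 0.     0.     0.     1.   ]]
mandrel_mid {'side': [([365.3, 195.6], 0.79), ([401.3, 201.5], 0.59)], 'top': [([311.9, 289.6], 0.64), ([351.1, 254.8], 0.57), ([358.1, 283.9], 0.57)]}
    [ 0.387 -0.086  0.159]
stand {'side': [([349.8, 224.5], 0.73), ([170.3, 257.7], 0.6), ([350.3, 223.2], 0.3)], 'top': [([323.9, 251.7], 0.82)]}
    [ 0.467 -0.141  0.002]
round_mandrel {'side': [([354.8, 221.0], 0.77), ([349.9, 224.6], 0.25)], 'top': [([324.0, 248.9], 0.61)]}
    [ 0.466 -0.144  0.013]
step_mandrel {'side': [([335.8, 232.9], 0.76)], 'top': [([242.0, 243.4], 0.72), ([299.5, 248.9], 0.38)]}
    [0.445 0.064 0.129]
pad_top {'side': [([389.3, 185.6], 0.87)], 'top': [([404.5, 250.6], 0.74)]}
    [ 0.469 -0.37   0.   ]
cab_drawer0_handle {'side': [], 'top': [([183.9, 209.9], 0.88)]}
lane_front {'side': [([229.6, 247.7], 0.91)], 'top': [([210.1, 196.9], 0.94), ([304.1, 160.8], 0.37)]}
    [0.608 0.175 0.074]
cab {'side': [([171.1, 257.5], 0.63), ([298.1, 270.5], 0.58)], 'top': [([200.1, 145.1], 0.59)]}
    [ 0.77   0.219 -0.009]
{'time_s': 0.9, 'joint_positions': array([-1.385,  0.491,  1.559,  0.   ,  1.092, -0.106]), 'dq': array([ 0.001, -0.   ,  0.   ,  0.   , -0.001, -0.   ]), 'joint_torque': array([ -0.   , -61.247, -25.843,   0.069,   0.044,   0.   ]), 'tool_pos': array([ 0.18 , -0.599,  0.19 ]), 'tool_rot': array([3.108, 0.457, 0.   ]), 'force': array([ 1.271,  0.325, -0.871]), 'moment': array([ 0.002, -0.021, -0.011]), 'grip_force': 0.0, 'gripper_width': 0.0952755284716731}
```

View pics/s0.png

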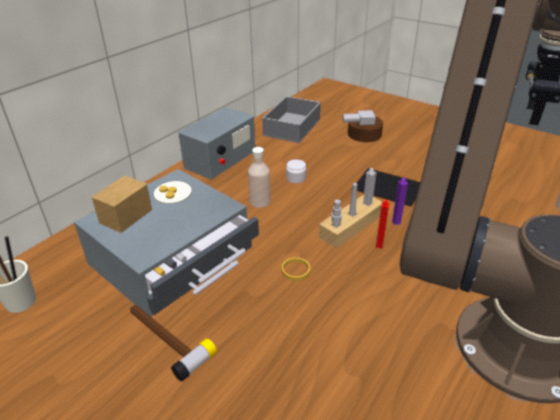

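View pics/t0.png

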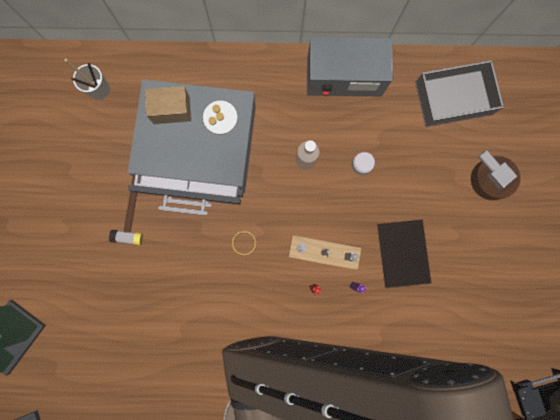

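The side view shows the cabinet at lower left, with the top drawer slightly ajar and its handle around (217,270). The stand is at (350,222) and the pad is half hidden at (390,187). The top view shows the stand at (325,252), the pad at (404,253) and the handle at (185,207).

Mandrel candidates:
- **Grey upright at the stand's right end:** side (370,187), top (351,256). It fits: bright steel, square, and in the stand.
- **Red:** side (382,225), top (316,289). This is a decoy.
- **Purple:** side (400,200), top (360,287). This is a decoy.

I'll confirm the first one in an enlarged crop.

```bash
python3 - <<'E'
from h import *
np.set_printoptions(precision=3,suppress=True)
a=r.grab_frame("side");b=r.grab_frame("top")
A=cv2.resize(a[155:255,310:410],(400,400),interpolation=3);B=cv2.resize(b[220:300,280:380],(400,320),interpolation=3);B=np.vstack([B,np.zeros((80,400,3),np.uint8)])
cv2.imwrite("pics/crop.png",np.hstack([A,B])[:,:,::-1])
def minrect(c,n,z,i=0):
    L=r.cut_out(c,n)
    for d in L[:3]:
        m=d["pixels"].astype(np.uint8); cs,_=cv2.findContours(m,0,1); k=max(cs,key=cv2.contourArea)
        pts=np.array([atz(c,p[0].astype(float),z)[:2]*1000 for p in k],np.float32)
        print(n,round(d["conf"],2),d["box"],cv2.minAreaRect(pts))
minrect("top","pad_top",.006);minrect("top","stand",.045);minrect("top","cab",.130);minrect("top","cab_drawer0_handle",.095);minrect("top","mandrel_mid",.14);minrect("top","bottle",.1)
print("handle",atz("top",(183.9,209.9),.095),"lane",atz("top",(210.1,196.9),.075),"stand",atz("top",(323.9,251.7),0))
m=tri((370,170),(352.5,257));print("sq tip",m)
E
```

```text
pad_top 0.92 [375.8, 219.5, 431.9, 285.4] ((464.9198303222656, -363.010009765625), (181.84214782714844, 131.778076171875), 6.952676773071289)
pad_top 0.67 [296.1, 241.6, 306.9, 257.2] ((477.9993591308594, -78.36720275878906), (23.701824188232422, 25.859619140625), 45.74264907836914)
cab 0.94 [126.2, 80.6, 254.9, 215.9] ((728.5576171875, 223.3690948486328), (314.0963439941406, 341.57025146484375), 84.22254180908203)
cab 0.61 [295.6, 141.7, 317.4, 167.1] ((714.6450805664062, -82.53337097167969), (74.75509643554688, 57.39067077636719), 0.20523527264595032)
cab_drawer0_handle 0.59 [131.8, 175.3, 241.6, 213.9] ((605.1311645507812, 240.86199951171875), (299.1512451171875, 86.46368408203125), 84.47492218017578)
mandrel_mid 0.64 [347.8, 253.0, 357.7, 261.1] ((453.1205139160156, -195.55593872070312), (17.522171020507812, 32.89493179321289), 0.8987762331962585)
mandrel_mid 0.46 [350.2, 281.7, 364.7, 295.1] ((375.6785583496094, -207.82725524902344), (38.53899002075195, 22.240219116210938), 76.97290802001953)
mandrel_mid 0.25 [109.3, 179.4, 145.0, 246.5] ((541.2564086914062, 372.27825927734375), (87.20428466796875, 130.81503295898438), 83.53071594238281)
bottle 0.82 [296.2, 142.5, 316.4, 168.7] ((720.5283813476562, -82.27271270751953), (56.2802619934082, 76.85950469970703), 64.22417449951172)
bottle 0.48 [322.8, 249.7, 329.8, 255.8] ((462.7722473144531, -133.2533721923828), (12.95899486541748, 20.955322265625), 0.8975740671157837)
handle [0.569 0.24  0.095] lane [0.608 0.174 0.075] stand [ 0.467 -0.141  0.   ]
sq tip [ 0.452 -0.196  0.149]
```

View pics/crop.png

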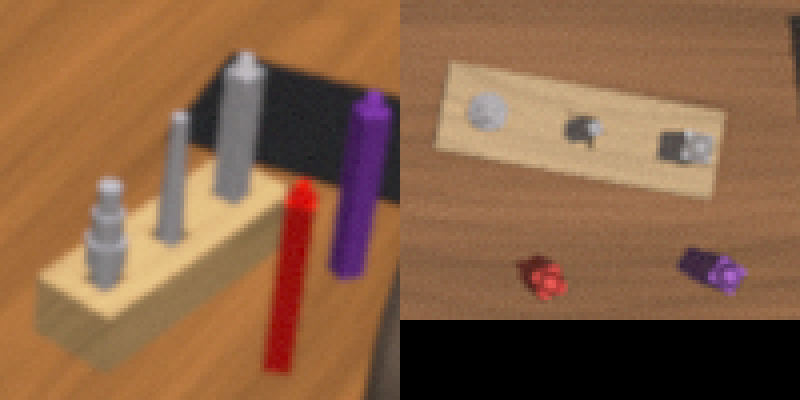

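The crop confirms it: the grey square bar with a conical tip at the stand's right end (side (370,187), top (351,256)) is the target. It is the only square steel one in a socket. The red and purple bars stand outside the stand. Next I'll get the stand and cabinet axes and look closely at the handles.

```bash
python3 - <<'E'
from h import *
np.set_printoptions(precision=4,suppress=True)
a=r.grab_frame("side");b=r.grab_frame("top")
A=cv2.resize(a[200:300,140:270],(520,400),interpolation=3);B=cv2.resize(b[170:220,120:250],(520,200),interpolation=3)
cv2.imwrite("pics/hand.png",np.vstack([A,B])[:,:,::-1])
c=[atz("top",p,.045)[:2] for p in((292.5,235.5),(360.5,248),(357.5,269.5),(289.2,257))]
print("stand",np.mean(c,0),c,"yaw y-edge",np.degrees(np.arctan2(*(-(c[0]-c[1]+c[3]-c[2])*[1,-1])[[0,1]])))
f=[atz("top",p,.13)[:2] for p in((142,82),(255,91),(130,178),(242,192))]
print("cab",f)
for i,n in enumerate(["cab_drawer0_handle","lane_front"]):
  for cc in("side","top"):
    print(n,cc,[(np.round(d["xy"],1).tolist(),round(d["conf"],2)) for d in r.tip_of(cc,n)][:3])
E
```

```text
stand [ 0.4638 -0.139 ] [array([ 0.5085, -0.0504]), array([ 0.4774, -0.236 ]), array([ 0.4193, -0.2274]), array([ 0.45 , -0.042])] yaw y-edge -9.466051893977061
cab [array([0.9061, 0.3579]), array([0.8857, 0.0566]), array([0.6466, 0.3764]), array([0.6144, 0.0848])]
cab_drawer0_handle side [([224.7, 262.2], 0.74)]
cab_drawer0_handle top [([182.3, 210.4], 0.89)]
lane_front side [([229.8, 246.7], 0.93)]
lane_front top [([212.0, 194.8], 0.76)]
```

View pics/hand.png

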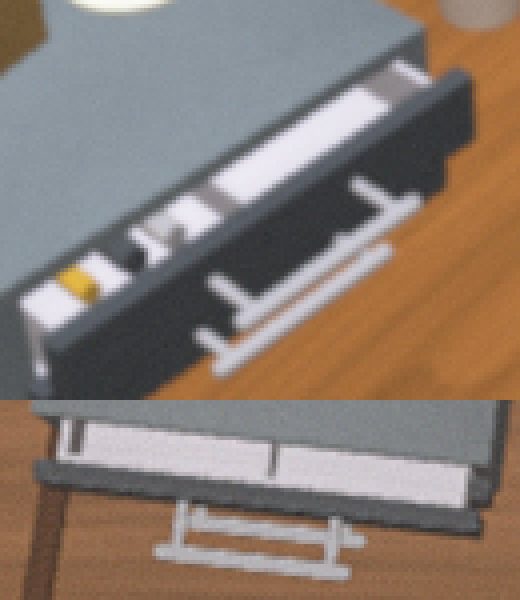

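The side crop shows the drawer ajar, with the upper bar (this drawer's handle) from (199,280) to (245,251). In the top view the same bar is the nearer one, from (159,207) to (207,213), with its middle at (183,210.5). I'm moving there.

Call:
apply_moves(deltas=[{"dx": 26,"dy": 20,"dz": 9,"az": 2},{"dx": 26,"dy": 20,"dz": 9,"az": 2},{"dx": 26,"dy": 20,"dz": 9,"az": 2},{"dx": 26,"dy": 20,"dz": 9,"az": 2},{"dx": 26,"dy": 20,"dz": 9,"az": 2},{"dx": 26,"dy": 20,"dz": 9,"az": 2},{"dx": 26,"dy": 20,"dz": 9,"az": 2},{"dx": 26,"dy": 20,"dz": 9,"az": 2}], gripper=0.36, squeeze=20)

```text
$.deltas[0]: bad value
```

Call:
apply_moves(deltas=[{"dx": 15,"dy": 29,"az": 2},{"dx": 15,"dy": 29,"az": 2},{"dx": 15,"dy": 29,"az": 2},{"dx": 15,"dy": 29,"az": 2},{"dx": 15,"dy": 29,"az": 2},{"dx": 15,"dy": 29,"az": 2},{"dx": 15,"dy": 29,"az": 2},{"dx": 15,"dy": 29,"az": 2}])

```text
$.deltas[0]: bad value
```

Call:
apply_moves(deltas=[{"dx": 6,"dy": 30,"az": 2},{"dx": 6,"dy": 30,"az": 2},{"dx": 6,"dy": 30,"az": 2},{"dx": 6,"dy": 30,"az": 2},{"dx": 6,"dy": 30,"az": 2},{"dx": 6,"dy": 30,"az": 2},{"dx": 6,"dy": 30,"az": 2},{"dx": 6,"dy": 30,"az": 2}])

```text
$.deltas[0]: bad value
```

Call:
apply_moves(deltas=[{"dx": 1.5,"dy": 26,"dz": -12,"az": 2.4},{"dx": 1.5,"dy": 26,"dz": -12,"az": 2.4},{"dx": 1.5,"dy": 26,"dz": -12,"az": 2.4},{"dx": 1.5,"dy": 26,"dz": -12,"az": 2.4},{"dx": 1.5,"dy": 26,"dz": -12,"az": 2.4},{"dx": 1.5,"dy": 26,"dz": -12,"az": 2.4},{"dx": 1.5,"dy": 26,"dz": -12,"az": 2.4},{"dx": 1.5,"dy": 26,"dz": -12,"az": 2.4}])

```text
$.deltas[0]: bad value
```

Call:
apply_moves(deltas=[{"dx": 26,"dy": 20,"dz": 9,"ax": 0,"ay": 0,"az": 2},{"dx": 26,"dy": 20,"dz": 9,"ax": 0,"ay": 0,"az": 2},{"dx": 26,"dy": 20,"dz": 9,"ax": 0,"ay": 0,"az": 2},{"dx": 26,"dy": 20,"dz": 9,"ax": 0,"ay": 0,"az": 2},{"dx": 26,"dy": 20,"dz": 9,"ax": 0,"ay": 0,"az": 2},{"dx": 26,"dy": 20,"dz": 9,"ax": 0,"ay": 0,"az": 2},{"dx": 26,"dy": 20,"dz": 9,"ax": 0,"ay": 0,"az": 2},{"dx": 26,"dy": 20,"dz": 9,"ax": 0,"ay": 0,"az": 2}], gripper=0.36, squeeze=20)

```text
time_s: 2.27
tool_pos: [0.3889, -0.4374, 0.2624]
tool_rot: [3.013, 0.887, 0.0]
force: [-0.3, 0.2, -0.4]
gripper_width: 0.0472
grip_force: 0.0
```

Call:
apply_moves(deltas=[{"dx": 15,"dy": 29,"dz": 0,"ax": 0,"ay": 0,"az": 2},{"dx": 15,"dy": 29,"dz": 0,"ax": 0,"ay": 0,"az": 2},{"dx": 15,"dy": 29,"dz": 0,"ax": 0,"ay": 0,"az": 2},{"dx": 15,"dy": 29,"dz": 0,"ax": 0,"ay": 0,"az": 2},{"dx": 15,"dy": 29,"dz": 0,"ax": 0,"ay": 0,"az": 2},{"dx": 15,"dy": 29,"dz": 0,"ax": 0,"ay": 0,"az": 2},{"dx": 15,"dy": 29,"dz": 0,"ax": 0,"ay": 0,"az": 2},{"dx": 15,"dy": 29,"dz": 0,"ax": 0,"ay": 0,"az": 2}])

```text
time_s: 2.93
tool_pos: [0.5083, -0.2051, 0.262]
tool_rot: [2.86, 1.298, 0.0]
force: [0.4, 0.1, -0.1]
gripper_width: 0.0341
grip_force: 0.0
```

Call:
apply_moves(deltas=[{"dx": 6,"dy": 30,"dz": 0,"ax": 0,"ay": 0,"az": 2},{"dx": 6,"dy": 30,"dz": 0,"ax": 0,"ay": 0,"az": 2},{"dx": 6,"dy": 30,"dz": 0,"ax": 0,"ay": 0,"az": 2},{"dx": 6,"dy": 30,"dz": 0,"ax": 0,"ay": 0,"az": 2},{"dx": 6,"dy": 30,"dz": 0,"ax": 0,"ay": 0,"az": 2},{"dx": 6,"dy": 30,"dz": 0,"ax": 0,"ay": 0,"az": 2},{"dx": 6,"dy": 30,"dz": 0,"ax": 0,"ay": 0,"az": 2},{"dx": 6,"dy": 30,"dz": 0,"ax": 0,"ay": 0,"az": 2}])

```text
time_s: 3.6
tool_pos: [0.5559, 0.035, 0.2619]
tool_rot: [2.652, 1.684, 0.0]
force: [0.8, 0.2, -0.3]
gripper_width: 0.0345
grip_force: 0.0
```

Call:
apply_moves(deltas=[{"dx": 1.5,"dy": 26,"dz": -12,"ax": 0,"ay": 0,"az": 2.4},{"dx": 1.5,"dy": 26,"dz": -12,"ax": 0,"ay": 0,"az": 2.4},{"dx": 1.5,"dy": 26,"dz": -12,"ax": 0,"ay": 0,"az": 2.4},{"dx": 1.5,"dy": 26,"dz": -12,"ax": 0,"ay": 0,"az": 2.4},{"dx": 1.5,"dy": 26,"dz": -12,"ax": 0,"ay": 0,"az": 2.4},{"dx": 1.5,"dy": 26,"dz": -12,"ax": 0,"ay": 0,"az": 2.4},{"dx": 1.5,"dy": 26,"dz": -12,"ax": 0,"ay": 0,"az": 2.4},{"dx": 1.5,"dy": 26,"dz": -12,"ax": 0,"ay": 0,"az": 2.4}])

```text
time_s: 4.27
tool_pos: [0.5677, 0.2428, 0.1652]
tool_rot: [2.334, 2.103, 0.0]
force: [1.1, 0.5, -0.8]
gripper_width: 0.0341
grip_force: 0.0
```

Call:
apply_moves(deltas=[{"dx": 0,"dy": 0,"dz": -12,"ax": 0,"ay": 0,"az": 0},{"dx": 0,"dy": 0,"dz": -12,"ax": 0,"ay": 0,"az": 0},{"dx": 0,"dy": 0,"dz": -12,"ax": 0,"ay": 0,"az": 0},{"dx": 0,"dy": 0,"dz": -12,"ax": 0,"ay": 0,"az": 0},{"dx": 0,"dy": 0,"dz": -12,"ax": 0,"ay": 0,"az": 0},{"dx": 0,"dy": 0,"dz": -10,"ax": 0,"ay": 0,"az": 0},{"dx": 0,"dy": 0,"dz": -10,"ax": 0,"ay": 0,"az": 0},{"dx": 0,"dy": 0,"dz": -8,"ax": 0,"ay": 0,"az": 0}])

```text
time_s: 4.93
tool_pos: [0.5678, 0.2414, 0.0769]
tool_rot: [-2.336, -2.1, 0.0]
force: [0.5, -0.5, -0.5]
gripper_width: 0.0343
grip_force: 0.0
```

Call:
apply_moves(deltas=[{"dx": 0,"dy": 0,"dz": 0,"ax": 0,"ay": 0,"az": 0},{"dx": 0,"dy": 0,"dz": 0,"ax": 0,"ay": 0,"az": 0},{"dx": 0,"dy": 0,"dz": 0,"ax": 0,"ay": 0,"az": 0},{"dx": 0,"dy": 0,"dz": 0,"ax": 0,"ay": 0,"az": 0},{"dx": 0,"dy": 0,"dz": 0,"ax": 0,"ay": 0,"az": 0},{"dx": 0,"dy": 0,"dz": 0,"ax": 0,"ay": 0,"az": 0},{"dx": 0,"dy": 0,"dz": 0,"ax": 0,"ay": 0,"az": 0},{"dx": 0,"dy": 0,"dz": 0,"ax": 0,"ay": 0,"az": 0}], gripper=0, squeeze=15)

```text
time_s: 5.6
tool_pos: [0.5679, 0.2414, 0.0779]
tool_rot: [2.336, 2.1, 0.0]
force: [0.3, -1.0, 0.8]
gripper_width: 0.0004
grip_force: 0.0
```

The fingers closed on nothing, so I'll look.

```bash
python3 - <<'E'
from h import *
np.set_printoptions(precision=4,suppress=True)
a=r.grab_frame("side");b=r.grab_frame("top")
A=cv2.resize(a[190:310,130:280],(500,400),interpolation=3);B=cv2.resize(b[165:225,120:245],(500,200),interpolation=3)
cv2.imwrite("pics/hand2.png",np.vstack([A,B])[:,:,::-1])
print(proj("top",[.5679,.2414,.0779]),proj("side",[.5679,.2414,.0779]))
print(tri((222.4,265.4),(183.1,210.5)),atz("top",(183.1,210.5),.095))
E
```

```text
[184.4783 211.0227] [223.2222 270.2304]
[0.5678 0.2423 0.0928] [0.5675 0.2419 0.095 ]
```

View pics/hand2.png

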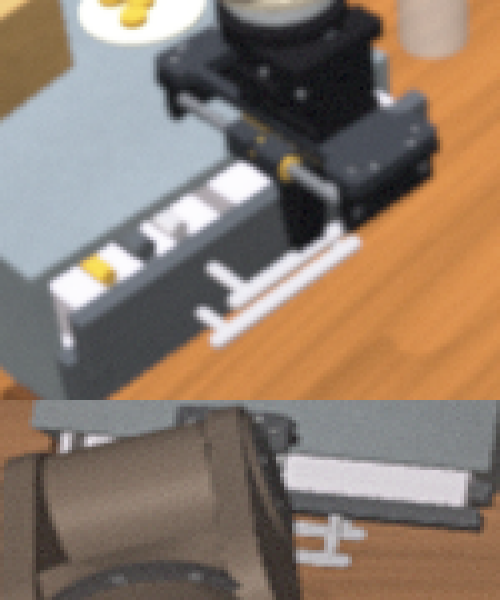

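```bash
python3 - <<'E'
from h import *
np.set_printoptions(precision=4,suppress=True)
a=shot("side","hand3.png",(180,225,260,285),10)
A=(222.4,265.4);B=(215.5,277.7);N=(183.1,210.5);F=(189,202.5)
for n,s,t in(("AN",A,N),("AF",A,F),("BN",B,N),("BF",B,F)):
    p=tri(s,t);print(n,p,proj("side",p)-s,proj("top",p)-t)
for z in(.078,.097,.137):print(z,proj("side",[.5679,.2414,z]))
print(r.get_obs()["joint_positions"])
E
```

```text
AN [0.5678 0.2423 0.0928] [0.0099 0.0014] [-0.0046 -0.0066]
AF [0.5882 0.2285 0.0719] [-1.993  -0.2899] [0.9304 1.3434]
BN [0.5755 0.2521 0.0589] [2.4891 0.3113] [-1.1653 -1.6103]
BF [0.5969 0.2382 0.0361] [0.457  0.0612] [-0.2146 -0.3013]
0.078 [223.2184 270.1965]
0.097 [222.4964 263.6828]
0.137 [220.9232 249.4912]
[ 0.295   0.6057  1.689  -0.0001  0.8466  0.4012]
```

View pics/hand3.png

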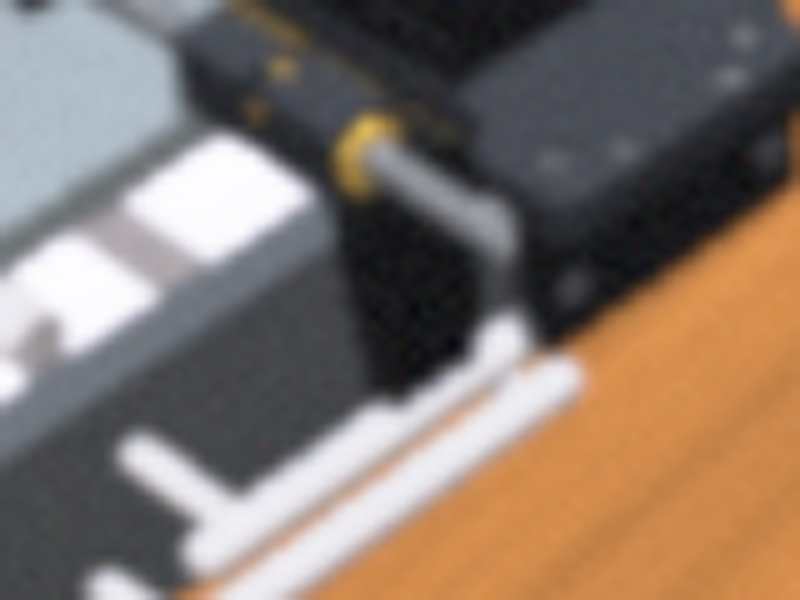

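The enlarged view shows the finger column ending at or behind the upper bar, around (222,264), and not straddling it. I'll test by pulling gently with the closed fingers. If they are behind the bar, they will hook it.

Call:
apply_moves(deltas=[{"dx": -3,"dy": 0.3,"dz": 0,"ax": 0,"ay": 0,"az": 0},{"dx": -5,"dy": 0.5,"dz": 0,"ax": 0,"ay": 0,"az": 0},{"dx": -5,"dy": 0.5,"dz": 0,"ax": 0,"ay": 0,"az": 0},{"dx": -5,"dy": 0.5,"dz": 0,"ax": 0,"ay": 0,"az": 0},{"dx": -5,"dy": 0.5,"dz": 0,"ax": 0,"ay": 0,"az": 0},{"dx": -5,"dy": 0.5,"dz": 0,"ax": 0,"ay": 0,"az": 0},{"dx": -5,"dy": 0.5,"dz": 0,"ax": 0,"ay": 0,"az": 0},{"dx": -5,"dy": 0.5,"dz": 0,"ax": 0,"ay": 0,"az": 0}])

```text
time_s: 6.42
tool_pos: [0.5293, 0.2453, 0.0778]
tool_rot: [2.336, 2.1, 0.0]
force: [0.8, 0.2, -0.2]
gripper_width: 0.0005
grip_force: 0.0
```

```bash
python3 - <<'E'
from h import *
print(r.get_obs()["force"])
r.grab_frame("side");r.grab_frame("top")
for n in ["cab_drawer0_handle","lane_front"]:
  for cc in("side","top"):
    print(n,cc,[(np.round(d["xy"],1).tolist(),round(d["conf"],2)) for d in r.tip_of(cc,n)][:3])
E
```

```text
[ 0.83024449  0.20606743 -0.15750528]
cab_drawer0_handle side [([224.3, 263.0], 0.69)]
cab_drawer0_handle top [([183.8, 210.8], 0.81)]
lane_front side [([231.2, 244.1], 0.58)]
lane_front top [([213.5, 194.2], 0.91)]
```

```bash
python3 - <<'E'
from h import *
a=r.grab_frame("side").copy();o=r.get_obs()["tool_pos"]
p=proj("side",o);q=proj("side",o+[0,0,.06]);print(p,q)
x,y=int(p[0])-40,int(p[1])-40
c=cv2.resize(a[y:y+60,x:x+80],(800,600),interpolation=3)
cv2.circle(c,tuple(int(v) for v in (p-[x,y])*10),6,(255,0,0),2);cv2.circle(c,tuple(int(v) for v in (q-[x,y])*10),6,(0,255,0),2)
cv2.imwrite("pics/tip.png",c[:,:,::-1])
E
```

```text
[235.5210836  278.60805413] [233.58229764 257.39903048]
```

View pics/tip.png

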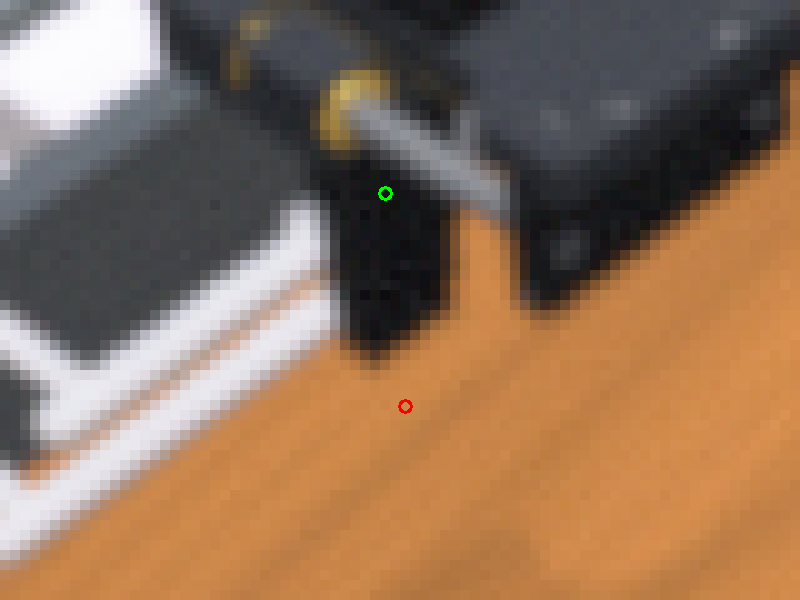

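The reported TCP (red) lies about 20 mm below the visible fingertip at (234,271). The triangulated bar height agrees with the given 95 mm, so the fingers really end about 20 mm short of the reported TCP. I'll go back and grip 19 mm lower, which is also clear of the lower bar.

Call:
apply_moves(deltas=[{"dx": 0,"dy": 0,"dz": 12,"ax": 0,"ay": 0,"az": 0},{"dx": 0,"dy": 0,"dz": 12,"ax": 0,"ay": 0,"az": 0},{"dx": 0,"dy": 0,"dz": 12,"ax": 0,"ay": 0,"az": 0},{"dx": 9,"dy": -0.8,"dz": 0,"ax": 0,"ay": 0,"az": 0},{"dx": 10,"dy": -0.9,"dz": 0,"ax": 0,"ay": 0,"az": 0},{"dx": 10,"dy": -0.9,"dz": 0,"ax": 0,"ay": 0,"az": 0},{"dx": 9.5,"dy": -0.9,"dz": 0,"ax": 0,"ay": 0,"az": 0},{"dx": 0,"dy": 0,"dz": 0,"ax": 0,"ay": 0,"az": 0}], gripper=0.36)

```text
time_s: 7.43
tool_pos: [0.5702, 0.2412, 0.1127]
tool_rot: [2.337, 2.099, -0.0]
force: [0.2, -0.3, -0.4]
gripper_width: 0.034
grip_force: 0.0
```

Call:
apply_moves(deltas=[{"dx": 0,"dy": 0,"dz": -10,"ax": 0,"ay": 0,"az": 0},{"dx": 0,"dy": 0,"dz": -9,"ax": 0,"ay": 0,"az": 0},{"dx": 0,"dy": 0,"dz": -8,"ax": 0,"ay": 0,"az": 0},{"dx": 0,"dy": 0,"dz": -7,"ax": 0,"ay": 0,"az": 0},{"dx": 0,"dy": 0,"dz": -7,"ax": 0,"ay": 0,"az": 0},{"dx": 0,"dy": 0,"dz": -7,"ax": 0,"ay": 0,"az": 0},{"dx": 0,"dy": 0,"dz": -7,"ax": 0,"ay": 0,"az": 0},{"dx": 0,"dy": 0,"dz": 0,"ax": 0,"ay": 0,"az": 0}])

```text
time_s: 8.1
tool_pos: [0.5677, 0.2416, 0.0573]
tool_rot: [-2.336, -2.1, 0.003]
force: [-0.2, -0.4, 0.1]
gripper_width: 0.0344
grip_force: 0.0
```

Call:
apply_moves(deltas=[{"dx": 0,"dy": 0,"dz": 0,"ax": 0,"ay": 0,"az": 0},{"dx": 0,"dy": 0,"dz": 0,"ax": 0,"ay": 0,"az": 0},{"dx": 0,"dy": 0,"dz": 0,"ax": 0,"ay": 0,"az": 0},{"dx": 0,"dy": 0,"dz": 0,"ax": 0,"ay": 0,"az": 0},{"dx": 0,"dy": 0,"dz": 0,"ax": 0,"ay": 0,"az": 0},{"dx": 0,"dy": 0,"dz": 0,"ax": 0,"ay": 0,"az": 0},{"dx": 0,"dy": 0,"dz": 0,"ax": 0,"ay": 0,"az": 0},{"dx": 0,"dy": 0,"dz": 0,"ax": 0,"ay": 0,"az": 0}], gripper=0, squeeze=15)

```text
time_s: 8.77
tool_pos: [0.5685, 0.2418, 0.0591]
tool_rot: [2.336, 2.1, 0.001]
force: [-0.7, 0.8, 4.3]
gripper_width: 0.0108
grip_force: 15.0
```

It's gripped at 10.8 mm, so the real fingertips are about 19 mm short of the reported TCP. Now I'll pull the drawer.

Call:
apply_moves(deltas=[{"dx": -5,"dy": 0.5,"dz": 0,"ax": 0,"ay": 0,"az": 0},{"dx": -10,"dy": 1,"dz": 0,"ax": 0,"ay": 0,"az": 0},{"dx": -12,"dy": 1.2,"dz": 0,"ax": 0,"ay": 0,"az": 0},{"dx": -12,"dy": 1.3,"dz": 0,"ax": 0,"ay": 0,"az": 0},{"dx": -12,"dy": 1.2,"dz": 0,"ax": 0,"ay": 0,"az": 0},{"dx": -12,"dy": 1.3,"dz": 0,"ax": 0,"ay": 0,"az": 0},{"dx": -12,"dy": 1.3,"dz": 0,"ax": 0,"ay": 0,"az": 0},{"dx": -12,"dy": 1.3,"dz": 0,"ax": 0,"ay": 0,"az": 0}])

```text
time_s: 9.43
tool_pos: [0.4803, 0.2507, 0.0591]
tool_rot: [2.335, 2.1, 0.001]
force: [-0.1, -2.0, 5.3]
gripper_width: 0.0104
grip_force: 15.0
```

Call:
apply_moves(deltas=[{"dx": -12,"dy": 1.3,"dz": 0,"ax": 0,"ay": 0,"az": 0},{"dx": -12,"dy": 1.2,"dz": 0,"ax": 0,"ay": 0,"az": 0},{"dx": -12,"dy": 1.3,"dz": 0,"ax": 0,"ay": 0,"az": 0},{"dx": -12,"dy": 1.2,"dz": 0,"ax": 0,"ay": 0,"az": 0},{"dx": -10,"dy": 1,"dz": 0,"ax": 0,"ay": 0,"az": 0},{"dx": -6,"dy": 0.6,"dz": 0,"ax": 0,"ay": 0,"az": 0},{"dx": -3,"dy": 0.3,"dz": 0,"ax": 0,"ay": 0,"az": 0},{"dx": 0,"dy": 0,"dz": 0,"ax": 0,"ay": 0,"az": 0}])

```text
time_s: 10.1
tool_pos: [0.4127, 0.2576, 0.0591]
tool_rot: [-2.335, -2.101, 0.001]
force: [-1.6, -2.3, 7.3]
gripper_width: 0.0106
grip_force: 15.0
```

Call:
apply_moves(deltas=[{"dx": -2.5,"dy": 0.3,"dz": 0,"ax": 0,"ay": 0,"az": 0},{"dx": -2.5,"dy": 0.3,"dz": 0,"ax": 0,"ay": 0,"az": 0},{"dx": -2.5,"dy": 0.3,"dz": 0,"ax": 0,"ay": 0,"az": 0},{"dx": -2.5,"dy": 0.3,"dz": 0,"ax": 0,"ay": 0,"az": 0},{"dx": -2,"dy": 0.2,"dz": 0,"ax": 0,"ay": 0,"az": 0},{"dx": -2,"dy": 0.2,"dz": 0,"ax": 0,"ay": 0,"az": 0},{"dx": 0,"dy": 0,"dz": 0,"ax": 0,"ay": 0,"az": 0},{"dx": 0,"dy": 0,"dz": 0,"ax": 0,"ay": 0,"az": 0}])

```text
time_s: 10.77
tool_pos: [0.4007, 0.2589, 0.0591]
tool_rot: [2.334, 2.1, 0.003]
force: [7.7, -6.8, 3.5]
gripper_width: 0.0104
grip_force: 15.0
```

The stop is reached: 8 N of resistance, 0.169 m pulled. Next I release, rise, and go to the mandrel. I'll take it from the far (+x) side with the tool tilted 60° inwards, so that a 90° swing leaves it level under a nearly vertical tool.

Call:
apply_moves(deltas=[{"dx": 0.5,"dy": 0,"dz": 0,"ax": 0,"ay": 0,"az": 0},{"dx": 0,"dy": 0,"dz": 0,"ax": 0,"ay": 0,"az": 0},{"dx": 0,"dy": 0,"dz": 0,"ax": 0,"ay": 0,"az": 0},{"dx": 0,"dy": 0,"dz": 20,"ax": 0,"ay": 0,"az": 0},{"dx": 0,"dy": 0,"dz": 40,"ax": 0,"ay": 0,"az": 0},{"dx": 0,"dy": 0,"dz": 40,"ax": 0,"ay": 0,"az": 0},{"dx": 0,"dy": 0,"dz": 40,"ax": 0,"ay": 0,"az": 0},{"dx": 0,"dy": 0,"dz": 40,"ax": 0,"ay": 0,"az": 0}], gripper=0.36)

```text
time_s: 11.43
tool_pos: [0.3998, 0.2591, 0.2405]
tool_rot: [-2.336, -2.101, 0.001]
force: [1.2, 0.1, 0.1]
gripper_width: 0.0344
grip_force: 0.0
```

Call:
apply_moves(deltas=[{"dx": 12,"dy": -26,"dz": 3,"ax": 0,"ay": 0,"az": -5.8},{"dx": 12,"dy": -26,"dz": 3,"ax": 0,"ay": 0,"az": -5.8},{"dx": 12,"dy": -26,"dz": 3,"ax": 0,"ay": 0,"az": -5.8},{"dx": 12,"dy": -26,"dz": 3,"ax": 0,"ay": 0,"az": -5.8},{"dx": 12,"dy": -26,"dz": 3,"ax": 0,"ay": 0,"az": -5.8},{"dx": 12,"dy": -26,"dz": 3,"ax": 0,"ay": 0,"az": -5.8},{"dx": 12,"dy": -26,"dz": 3,"ax": 0,"ay": 0,"az": -5.8},{"dx": 12,"dy": -26,"dz": 3,"ax": 0,"ay": 0,"az": -5.8}], gripper=0.48)

```text
time_s: 12.1
tool_pos: [0.4967, 0.0502, 0.2626]
tool_rot: [-2.977, -1.003, 0.001]
force: [1.9, 1.1, -0.9]
gripper_width: 0.0458
grip_force: 0.0
```

Call:
apply_moves(deltas=[{"dx": 6,"dy": -30,"dz": 0,"ax": 0,"ay": 0,"az": -5.9},{"dx": 6,"dy": -30,"dz": 0,"ax": 0,"ay": 0,"az": -5.9},{"dx": 6,"dy": -30,"dz": 0,"ax": 0,"ay": 0,"az": -5.9},{"dx": 6,"dy": -30,"dz": 0,"ax": 0,"ay": 0,"az": -5.9},{"dx": 6,"dy": -30,"dz": 0,"ax": 0,"ay": 0,"az": -5.9},{"dx": 6,"dy": -30,"dz": 0,"ax": 0,"ay": 0,"az": -5.9},{"dx": 6,"dy": -30,"dz": 0,"ax": 0,"ay": 0,"az": -5.9},{"dx": 6,"dy": -30,"dz": 0,"ax": 0,"ay": 0,"az": -5.9}])

```text
time_s: 12.77
tool_pos: [0.5445, -0.1897, 0.2623]
tool_rot: [-3.129, 0.273, 0.001]
force: [1.1, -0.2, 0.4]
gripper_width: 0.0456
grip_force: 0.0
```

Call:
apply_moves(deltas=[{"dx": 0,"dy": -3,"dz": 0,"ax": 0.62,"ay": 3.7,"az": 0},{"dx": 0,"dy": -3,"dz": 0,"ax": 0.62,"ay": 3.7,"az": 0},{"dx": 0,"dy": -3,"dz": 0,"ax": 0.62,"ay": 3.7,"az": 0},{"dx": 0,"dy": -3,"dz": 0,"ax": 0.62,"ay": 3.7,"az": 0},{"dx": 0,"dy": -3,"dz": 0,"ax": 0.62,"ay": 3.7,"az": 0},{"dx": 0,"dy": -3,"dz": 0,"ax": 0.62,"ay": 3.7,"az": 0},{"dx": 0,"dy": -3,"dz": 0,"ax": 0.62,"ay": 3.7,"az": 0},{"dx": 0,"dy": -3,"dz": 0,"ax": 0.62,"ay": 3.7,"az": 0}])

```text
time_s: 13.43
tool_pos: [0.5447, -0.2124, 0.2625]
tool_rot: [-2.982, 0.252, 0.806]
force: [0.2, -0.0, 0.7]
gripper_width: 0.0456
grip_force: 0.0
```

Call:
apply_moves(deltas=[{"dx": 0,"dy": 0,"dz": 0,"ax": 0.62,"ay": 3.7,"az": 0},{"dx": 0,"dy": 0,"dz": 0,"ax": 0.62,"ay": 3.7,"az": 0},{"dx": 0,"dy": 0,"dz": 0,"ax": 0.62,"ay": 3.7,"az": 0},{"dx": 0,"dy": 0,"dz": 0,"ax": 0.62,"ay": 3.7,"az": 0},{"dx": 0,"dy": 0,"dz": 0,"ax": 0.62,"ay": 3.7,"az": 0},{"dx": 0,"dy": 0,"dz": 0,"ax": 0.62,"ay": 3.7,"az": 0},{"dx": 0,"dy": 0,"dz": 0,"ax": 0.62,"ay": 3.7,"az": 0},{"dx": 0,"dy": 0,"dz": 0,"ax": 0.62,"ay": 3.7,"az": 0}])

```text
time_s: 14.1
tool_pos: [0.5448, -0.2123, 0.2624]
tool_rot: [-2.639, 0.223, 1.532]
force: [-0.4, -1.2, -0.3]
gripper_width: 0.0457
grip_force: 0.0
```

```bash
python3 - <<'E'
from h import *
from scipy.spatial.transform import Rotation as Ro
np.set_printoptions(precision=4,suppress=True)
o=r.get_obs();R=Ro.from_rotvec(o["tool_rot"]).as_matrix();print(o["tool_pos"],"\n",R,o["joint_positions"],o["time_s"])
r.grab_frame("top")
for n in ["cab_drawer0_handle","lane_front"]:
    d=r.tip_of("top",n); print(n,[(np.round(q["xy"],1).tolist(),round(q["conf"],2),atz("top",q["xy"],.095 if "h" in n[-6:] else .075)) for q in d][:2])
E
```

```text
[ 0.5448 -0.2123  0.2624] 
 [[ 0.4888 -0.1663 -0.8564]
 [-0.0845 -0.9861  0.1433]
 [-0.8683  0.0023 -0.496 ]] [-0.3874  0.8856  0.9743 -0.2602  2.3057  1.2855] 14.1
cab_drawer0_handle [([176.4, 274.6], 0.9, array([0.3996, 0.2529, 0.095 ]))]
lane_front [([203.4, 259.8], 0.6, array([0.4389, 0.1867, 0.075 ]))]
```

Call:
apply_moves(deltas=[{"dx": -4.8,"dy": 0.4,"dz": -18,"ax": 0,"ay": 0,"az": 0},{"dx": -4.8,"dy": 0.4,"dz": -18,"ax": 0,"ay": 0,"az": 0},{"dx": -4.8,"dy": 0.4,"dz": -18,"ax": 0,"ay": 0,"az": 0},{"dx": -4.8,"dy": 0.4,"dz": -18,"ax": 0,"ay": 0,"az": 0},{"dx": -4.8,"dy": 0.4,"dz": -18,"ax": 0,"ay": 0,"az": 0},{"dx": -4.8,"dy": 0.4,"dz": -18,"ax": 0,"ay": 0,"az": 0},{"dx": -4.8,"dy": 0.4,"dz": -18,"ax": 0,"ay": 0,"az": 0},{"dx": -4.8,"dy": 0.4,"dz": -19,"ax": 0,"ay": 0,"az": 0}])

```text
time_s: 14.92
tool_pos: [0.5064, -0.2094, 0.1179]
tool_rot: [-2.646, 0.225, 1.521]
force: [0.3, 0.6, 0.3]
gripper_width: 0.0456
grip_force: 0.0
```

```bash
python3 - <<'E'
from h import *
from scipy.spatial.transform import Rotation as Ro
o=r.get_obs();R=Ro.from_rotvec(o["tool_rot"]).as_matrix();p=o["tool_pos"];t=R[:,2];print(p)
out=[]
C=np.array([.453,-.2,.085])
for c,(x,y,w,h) in(("side",(320,140,100,110)),("top",(300,200,100,110))):
    im=r.grab_frame(c)[y:y+h,x:x+w];s=4
    im=cv2.resize(im,None,fx=s,fy=s,interpolation=3)
    for q,col in((p,(255,0,0)),(p-.0195*t,(0,255,0)),(p+[0,0,.0195],(0,0,255)),(C,(255,255,0))):
        u=(proj(c,q)-[x,y])*s; cv2.circle(im,tuple(int(v) for v in u),3,col,2); print(c,u)
    out.append(im)
cv2.imwrite("pics/pre.png",np.hstack(out)[:,:,::-1])
E
```

```text
[ 0.50636244 -0.20938701  0.11791783]
side [132.4230647  126.48963098]
side [113.56229633 104.40259825]
side [134.76484649 101.21353797]
side [193.28185916 200.46487354]
top [221.28799052 143.46316912]
top [228.14191312 116.80028275]
top [226.63030514 141.92616542]
top [198.82759677 226.85812203]
```

View pics/pre.png

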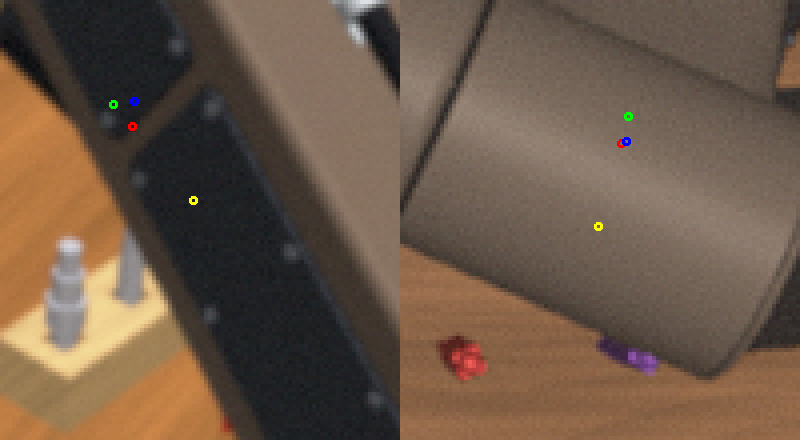

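The arm hides the mandrel in both views; only the decoys at top (461,358) and (640,350) and the other mandrels show. I'll approach along the tool axis and feel with a light grip.

Call:
apply_moves(deltas=[{"dx": -12,"dy": 2.1,"dz": -7.2,"ax": 0,"ay": 0,"az": 0},{"dx": -12,"dy": 2.1,"dz": -7.2,"ax": 0,"ay": 0,"az": 0},{"dx": -12,"dy": 2.1,"dz": -7.2,"ax": 0,"ay": 0,"az": 0},{"dx": -10,"dy": 1.8,"dz": -6,"ax": 0,"ay": 0,"az": 0},{"dx": -10,"dy": 1.8,"dz": -6,"ax": 0,"ay": 0,"az": 0},{"dx": -8,"dy": 1.4,"dz": -5,"ax": 0,"ay": 0,"az": 0},{"dx": -7,"dy": 1.2,"dz": -4.2,"ax": 0,"ay": 0,"az": 0},{"dx": -6,"dy": 1,"dz": -3.8,"ax": 0,"ay": 0,"az": 0}], gripper=0.48)

```text
time_s: 15.68
tool_pos: [0.4296, -0.1961, 0.072]
tool_rot: [-2.645, 0.225, 1.524]
force: [0.3, -0.8, -0.2]
gripper_width: 0.0457
grip_force: 0.0
```

Call:
apply_moves(deltas=[{"dx": 0,"dy": 0,"dz": 0,"ax": 0,"ay": 0,"az": 0},{"dx": 0,"dy": 0,"dz": 0,"ax": 0,"ay": 0,"az": 0},{"dx": 0,"dy": 0,"dz": 0,"ax": 0,"ay": 0,"az": 0},{"dx": 0,"dy": 0,"dz": 0,"ax": 0,"ay": 0,"az": 0},{"dx": 0,"dy": 0,"dz": 0,"ax": 0,"ay": 0,"az": 0},{"dx": 0,"dy": 0,"dz": 0,"ax": 0,"ay": 0,"az": 0},{"dx": 0,"dy": 0,"dz": 0,"ax": 0,"ay": 0,"az": 0},{"dx": 0,"dy": 0,"dz": 0,"ax": 0,"ay": 0,"az": 0}], gripper=0, squeeze=8)

```text
time_s: 16.35
tool_pos: [0.4295, -0.1963, 0.0713]
tool_rot: [-2.643, 0.224, 1.527]
force: [0.1, -3.4, 2.3]
gripper_width: 0.0186
grip_force: 8.0
```

Gripped at 18.6 mm with a small side force. I'll ease over, grip firmly and draw it straight up.

Call:
apply_moves(deltas=[{"dx": 0,"dy": -1,"dz": 0,"ax": 0,"ay": 0,"az": 0},{"dx": 0,"dy": -1,"dz": 0,"ax": 0,"ay": 0,"az": 0},{"dx": 0,"dy": 0,"dz": 0,"ax": 0,"ay": 0,"az": 0},{"dx": 0,"dy": 0,"dz": 0,"ax": 0,"ay": 0,"az": 0},{"dx": 0,"dy": 0,"dz": 4,"ax": 0,"ay": 0,"az": 0},{"dx": 0,"dy": 0,"dz": 8,"ax": 0,"ay": 0,"az": 0},{"dx": 0,"dy": 0,"dz": 8,"ax": 0,"ay": 0,"az": 0},{"dx": 0,"dy": 0,"dz": 8,"ax": 0,"ay": 0,"az": 0}], squeeze=45)

```text
time_s: 17.02
tool_pos: [0.4295, -0.198, 0.1]
tool_rot: [-2.643, 0.224, 1.526]
force: [-0.4, -0.5, -2.5]
gripper_width: 0.0178
grip_force: 44.6
```

Call:
apply_moves(deltas=[{"dx": 0,"dy": 0,"dz": 10,"ax": 0,"ay": 0,"az": 0},{"dx": 0,"dy": 0,"dz": 12,"ax": 0,"ay": 0,"az": 0},{"dx": 0,"dy": 0,"dz": 15,"ax": 0,"ay": 0,"az": 0},{"dx": 0,"dy": 0,"dz": 15,"ax": 0,"ay": 0,"az": 0},{"dx": 0,"dy": 0,"dz": 15,"ax": 0,"ay": 0,"az": 0},{"dx": 0,"dy": 0,"dz": 15,"ax": 0,"ay": 0,"az": 0},{"dx": 0,"dy": 0,"dz": 15,"ax": 0,"ay": 0,"az": 0},{"dx": 0,"dy": 0,"dz": 15,"ax": 0,"ay": 0,"az": 0}])

```text
time_s: 17.68
tool_pos: [0.4294, -0.198, 0.213]
tool_rot: [-2.643, 0.224, 1.526]
force: [-0.3, 0.3, -3.6]
gripper_width: 0.0176
grip_force: 44.6
```

The mandrel is out of the socket: 3.6 N of load, 17.6 mm grip. Now I swing the tool to vertical, with the bar at 30° and foot low, and carry it over the pad turned along the pad's length.

Call:
apply_moves(deltas=[{"dx": 2,"dy": -10,"dz": 0,"ax": -0.9,"ay": -5.5,"az": 0},{"dx": 2,"dy": -10,"dz": 0,"ax": -0.9,"ay": -5.5,"az": 0},{"dx": 2,"dy": -10,"dz": 0,"ax": -0.9,"ay": -5.5,"az": 0},{"dx": 2,"dy": -10,"dz": 0,"ax": -0.9,"ay": -5.5,"az": 0},{"dx": 2,"dy": -10,"dz": 0,"ax": -0.9,"ay": -5.5,"az": 0},{"dx": 2,"dy": -10,"dz": 0,"ax": -0.9,"ay": -5.5,"az": 0},{"dx": 2,"dy": -10,"dz": 0,"ax": -0.9,"ay": -5.5,"az": 0},{"dx": 2,"dy": -10,"dz": 0,"ax": -0.9,"ay": -5.5,"az": 0}])

```text
time_s: 18.35
tool_pos: [0.4453, -0.2784, 0.2127]
tool_rot: [-3.081, 0.258, 0.41]
force: [-0.5, 1.1, -3.4]
gripper_width: 0.0175
grip_force: 44.6
```

Call:
apply_moves(deltas=[{"dx": 2,"dy": -10,"dz": -9,"ax": -0.8,"ay": -5,"az": 0},{"dx": 2,"dy": -10,"dz": -9,"ax": -0.8,"ay": -5,"az": 0},{"dx": 2,"dy": -10,"dz": -9,"ax": -0.8,"ay": -5,"az": 0},{"dx": 2,"dy": -10,"dz": -9,"ax": 0,"ay": 0,"az": 3.3},{"dx": 2,"dy": -10,"dz": -9,"ax": 0,"ay": 0,"az": 3.3},{"dx": 2,"dy": -11,"dz": -9,"ax": 0,"ay": 0,"az": 3.3},{"dx": 2,"dy": -11,"dz": -9,"ax": 0,"ay": 0,"az": 3.3},{"dx": 2,"dy": -11,"dz": -9,"ax": 0,"ay": 0,"az": 3.3}])

```text
time_s: 19.02
tool_pos: [0.461, -0.3612, 0.1397]
tool_rot: [-3.131, -0.195, 0.008]
force: [0.5, -0.3, -3.1]
gripper_width: 0.0177
grip_force: 44.6
```

```bash
python3 - <<'E'
from h import *
from scipy.spatial.transform import Rotation as Ro
np.set_printoptions(precision=4,suppress=True)
o=r.get_obs();R=Ro.from_rotvec(o["tool_rot"]).as_matrix();p=o["tool_pos"];print(p,R[:,2],np.degrees(np.arctan2(R[1,1],R[0,1])))
im=r.grab_frame("side");u=proj("side",p).astype(int);x,y=u[0]-50,u[1]-45
c=cv2.resize(im[y:y+75,x:x+100],(800,600),interpolation=3)
for q,col in((p,(255,0,0)),(p+[0,0,.0195],(0,255,0)),(p+[0,0,.0275],(255,255,0))):
    cv2.circle(c,tuple(int(v) for v in (proj("side",q)-[x,y])*8),4,col,2)
cv2.imwrite("pics/held.png",c[:,:,::-1])
E
```

```text
[ 0.461  -0.3612  0.1397] [-0.0056  0.0038 -1.    ] -82.87535132407302
```

View pics/held.png

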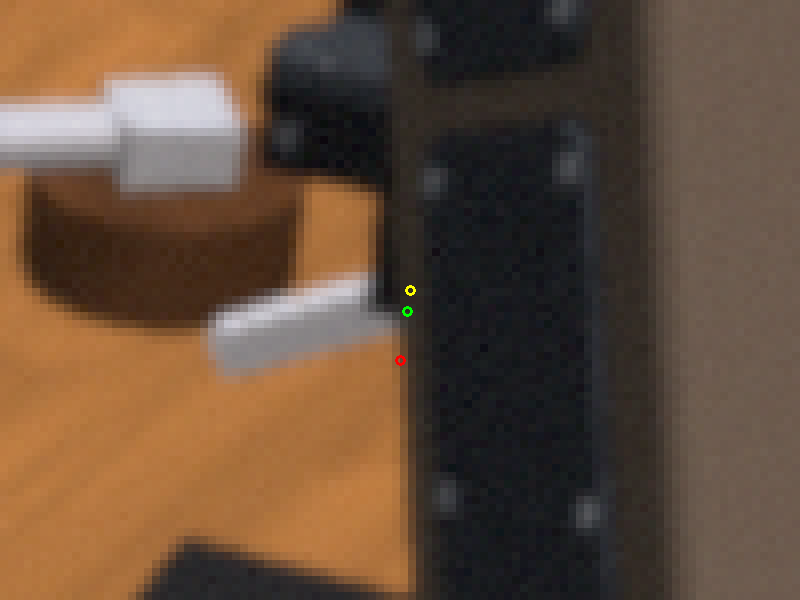

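The side view shows the bar held level-ish with its foot at (222,352) in the crop. The fingertip sits at the green mark, so the 19 mm correction holds and the bar is near the tip ends. Next I lower it and let the foot pivot it flat under a light grip.

Call:
apply_moves(deltas=[{"dx": 0,"dy": 0,"dz": -20,"ax": 0,"ay": 0,"az": 0},{"dx": 0,"dy": 0,"dz": -20,"ax": 0,"ay": 0,"az": 0},{"dx": 0,"dy": 0,"dz": -20,"ax": 0,"ay": 0,"az": 0},{"dx": 0,"dy": 0,"dz": -18,"ax": 0,"ay": 0,"az": 0},{"dx": 0,"dy": 0,"dz": -14,"ax": 0,"ay": 0,"az": 0},{"dx": 0,"dy": 0,"dz": -10,"ax": 0,"ay": 0,"az": 0},{"dx": 0,"dy": 0,"dz": -6,"ax": 0,"ay": 0,"az": 0},{"dx": 0,"dy": 0,"dz": 0,"ax": 0,"ay": 0,"az": 0}])

```text
time_s: 19.73
tool_pos: [0.4611, -0.3606, 0.0307]
tool_rot: [-3.131, -0.189, 0.009]
force: [0.3, 0.2, -3.4]
gripper_width: 0.0177
grip_force: 44.6
```

Call:
apply_moves(deltas=[{"dx": 0,"dy": 0,"dz": 0,"ax": 0,"ay": 0,"az": 0},{"dx": 0,"dy": 0,"dz": 0,"ax": 0,"ay": 0,"az": 0},{"dx": 0,"dy": 0,"dz": -3,"ax": 0,"ay": 0,"az": 0},{"dx": 0,"dy": 0,"dz": -3,"ax": 0,"ay": 0,"az": 0},{"dx": 0,"dy": 0,"dz": -3,"ax": 0,"ay": 0,"az": 0},{"dx": 0,"dy": 0,"dz": -3,"ax": 0,"ay": 0,"az": 0},{"dx": 0,"dy": 0,"dz": -3,"ax": 0,"ay": 0,"az": 0},{"dx": 0,"dy": 0,"dz": -3,"ax": 0,"ay": 0,"az": 0}], squeeze=12)

```text
time_s: 20.4
tool_pos: [0.4613, -0.3611, 0.013]
tool_rot: [-3.132, -0.19, 0.007]
force: [-2.9, -0.2, 0.3]
gripper_width: 0.0177
grip_force: 12.0
```

Contact has been made and the bar is pivoting, with force up about 3.5 N. I'll continue slowly.

Call:
apply_moves(deltas=[{"dx": 0,"dy": 0,"dz": -2.5,"ax": 0,"ay": 0,"az": 0},{"dx": 0,"dy": 0,"dz": -2.5,"ax": 0,"ay": 0,"az": 0},{"dx": 0,"dy": 0,"dz": -2.5,"ax": 0,"ay": 0,"az": 0},{"dx": 0,"dy": 0,"dz": -2.5,"ax": 0,"ay": 0,"az": 0},{"dx": 0,"dy": 0,"dz": -2.5,"ax": 0,"ay": 0,"az": 0},{"dx": 0,"dy": 0,"dz": -2.5,"ax": 0,"ay": 0,"az": 0},{"dx": 0,"dy": 0,"dz": -2.5,"ax": 0,"ay": 0,"az": 0},{"dx": 0,"dy": 0,"dz": -2.5,"ax": 0,"ay": 0,"az": 0}], squeeze=8)

```text
time_s: 21.07
tool_pos: [0.4614, -0.361, -0.0071]
tool_rot: [-3.132, -0.19, 0.007]
force: [-1.3, 0.3, -2.2]
gripper_width: 0.0181
grip_force: 8.0
```

Call:
apply_moves(deltas=[{"dx": 0,"dy": 0,"dz": -1,"ax": 0,"ay": 0,"az": 0},{"dx": 0,"dy": 0,"dz": -1,"ax": 0,"ay": 0,"az": 0},{"dx": 0,"dy": 0,"dz": -1,"ax": 0,"ay": 0,"az": 0},{"dx": 0,"dy": 0,"dz": -1,"ax": 0,"ay": 0,"az": 0},{"dx": 0,"dy": 0,"dz": -0.5,"ax": 0,"ay": 0,"az": 0},{"dx": 0,"dy": 0,"dz": -0.5,"ax": 0,"ay": 0,"az": 0},{"dx": 0,"dy": 0,"dz": -0.5,"ax": 0,"ay": 0,"az": 0},{"dx": 0,"dy": 0,"dz": 0,"ax": 0,"ay": 0,"az": 0}])

```text
time_s: 21.73
tool_pos: [0.4615, -0.361, -0.0124]
tool_rot: [-3.132, -0.19, 0.007]
force: [-0.9, 0.1, -0.9]
gripper_width: 0.0178
grip_force: 8.0
```

Call:
apply_moves(deltas=[{"dx": 0,"dy": 0,"dz": -0.5,"ax": 0,"ay": 0,"az": 0},{"dx": 0,"dy": 0,"dz": -0.5,"ax": 0,"ay": 0,"az": 0},{"dx": 0,"dy": 0,"dz": -0.5,"ax": 0,"ay": 0,"az": 0},{"dx": 0,"dy": 0,"dz": -0.5,"ax": 0,"ay": 0,"az": 0},{"dx": 0,"dy": 0,"dz": -0.5,"ax": 0,"ay": 0,"az": 0},{"dx": 0,"dy": 0,"dz": 0,"ax": 0,"ay": 0,"az": 0},{"dx": 0,"dy": 0,"dz": 0,"ax": 0,"ay": 0,"az": 0},{"dx": 0,"dy": 0,"dz": 0,"ax": 0,"ay": 0,"az": 0}], squeeze=4)

```text
time_s: 22.4
tool_pos: [0.4617, -0.361, -0.0143]
tool_rot: [-3.132, -0.19, 0.006]
force: [0.2, 2.4, 5.0]
gripper_width: 0.0179
grip_force: 4.0
```

Laid down with 5 N of contact. I'll let go, rise, swing aside and check it.

Call:
apply_moves(deltas=[{"dx": 0,"dy": 0,"dz": 0.5,"ax": 0,"ay": 0,"az": 0},{"dx": 0,"dy": 0,"dz": 0.5,"ax": 0,"ay": 0,"az": 0},{"dx": 0,"dy": 0,"dz": 0,"ax": 0,"ay": 0,"az": 0},{"dx": 0,"dy": 0,"dz": 0,"ax": 0,"ay": 0,"az": 0},{"dx": 0,"dy": 0,"dz": 10,"ax": 0,"ay": 0,"az": 0},{"dx": 0,"dy": 0,"dz": 30,"ax": 0,"ay": 0,"az": 0},{"dx": 0,"dy": 0,"dz": 40,"ax": 0,"ay": 0,"az": 0},{"dx": 0,"dy": 0,"dz": 40,"ax": 0,"ay": 0,"az": 0}], gripper=0.4)

```text
time_s: 23.07
tool_pos: [0.4609, -0.3606, 0.1077]
tool_rot: [-3.131, -0.19, 0.009]
force: [0.2, -0.6, -0.1]
gripper_width: 0.038
grip_force: 0.0
```

Call:
apply_moves(deltas=[{"dx": 8,"dy": 10,"dz": 30,"ax": 0,"ay": 0,"az": 0},{"dx": 8,"dy": 10,"dz": 30,"ax": 0,"ay": 0,"az": 0},{"dx": 8,"dy": 10,"dz": 30,"ax": 0,"ay": 0,"az": 0},{"dx": 8,"dy": 35,"dz": 10,"ax": 0,"ay": 0,"az": 0},{"dx": 8,"dy": 38,"dz": 0,"ax": 0,"ay": 0,"az": 0},{"dx": 8,"dy": 38,"dz": 0,"ax": 0,"ay": 0,"az": 0},{"dx": 8,"dy": 38,"dz": 0,"ax": 0,"ay": 0,"az": 0},{"dx": 8,"dy": 38,"dz": 0,"ax": 0,"ay": 0,"az": 0}])

```text
time_s: 23.73
tool_pos: [0.5253, -0.1422, 0.2071]
tool_rot: [-3.132, -0.189, 0.006]
force: [1.0, 0.1, -0.3]
gripper_width: 0.0379
grip_force: 0.0
```

```bash
python3 - <<'E'
from h import *
np.set_printoptions(precision=4,suppress=True)
im=r.grab_frame("top")
for d in r.cut_out("top","mandrel_mid")[:3]:
    m=d["pixels"].astype(np.uint8); cs,_=cv2.findContours(m,0,1); k=max(cs,key=cv2.contourArea)
    pts=np.array([atz("top",p[0].astype(float),.015)[:2]*1000 for p in k],np.float32)
    print(round(d["conf"],2),d["box"],cv2.minAreaRect(pts))
# bright pixels on the pad
g=cv2.cvtColor(im,cv2.COLOR_RGB2GRAY)[215:295,370:440]; ys,xs=np.where(g>120)
c=im[215:295,370:440]; 
hs=cv2.cvtColor(c,cv2.COLOR_RGB2HSV); m=((hs[...,1]<50)&(g>90)).astype(np.uint8); n,l,st,ce=cv2.connectedComponentsWithStats(m)
i=1+np.argmax(st[1:,4]); ys,xs=np.where(l==i)
pts=np.array([atz("top",(x+370.,y+215.),.024)[:2]*1000 for x,y in zip(xs,ys)],np.float32);print("bright",st[i],cv2.minAreaRect(pts))
side=r.grab_frame("side")
A=cv2.resize(im[210:300,365:445],(480,540),interpolation=3)[:, :400];B=cv2.resize(side[150:225,340:435],(400,316),interpolation=3);B=np.vstack([B,np.zeros((224,400,3),np.uint8)])
cv2.imwrite("pics/lay.png",np.hstack([A,B])[:,:,::-1])
E
```

```text
0.76 [397.6, 228.6, 408.5, 278.1] ((467.92840576171875, -356.0717468261719), (136.9452667236328, 26.22208023071289), 5.061310768127441)
bright [ 27  12  13  52 376] ((468.16680908203125, -358.1962890625), (141.52859497070312, 20.519428253173828), 6.865097999572754)
```

View pics/lay.png

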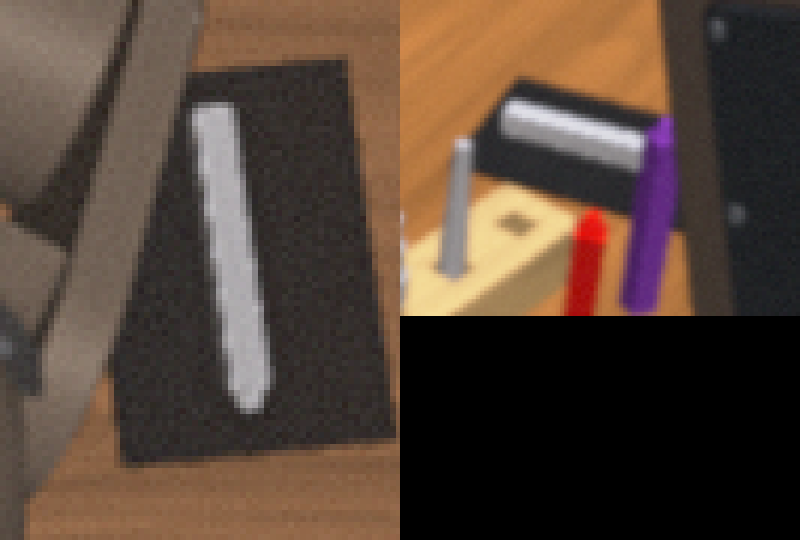

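The pictures show the mandrel lying flat on the pad, foot at top-view (401,229) and tip at (407,279). Its centre is (0.468, -0.359) with the axis at 7°. I'll take it up again across its middle.

Call:
apply_moves(deltas=[{"dx": -7,"dy": -27,"dz": 0,"ax": 0,"ay": 0,"az": 0},{"dx": -7,"dy": -27,"dz": 0,"ax": 0,"ay": 0,"az": 0},{"dx": -7,"dy": -27,"dz": 0,"ax": 0,"ay": 0,"az": 0},{"dx": -7,"dy": -27,"dz": 0,"ax": 0,"ay": 0,"az": 0},{"dx": -7,"dy": -27,"dz": 0,"ax": 0,"ay": 0,"az": 0},{"dx": -7,"dy": -27,"dz": 0,"ax": 0,"ay": 0,"az": 0},{"dx": -7,"dy": -27,"dz": 0,"ax": 0,"ay": 0,"az": 0},{"dx": -6,"dy": -27,"dz": 0,"ax": 0,"ay": 0,"az": 0}])

```text
time_s: 24.55
tool_pos: [0.469, -0.3624, 0.2066]
tool_rot: [-3.132, -0.188, 0.007]
force: [-0.3, -0.4, 0.2]
gripper_width: 0.0379
grip_force: 0.0
```

Call:
apply_moves(deltas=[{"dx": 0,"dy": 0,"dz": -38,"ax": 0,"ay": 0,"az": 0},{"dx": 0,"dy": 0,"dz": -38,"ax": 0,"ay": 0,"az": 0},{"dx": 0,"dy": 0,"dz": -36,"ax": 0,"ay": 0,"az": 0},{"dx": 0,"dy": 0,"dz": -34,"ax": 0,"ay": 0,"az": 0},{"dx": 0,"dy": 0,"dz": -30,"ax": 0,"ay": 0,"az": 0},{"dx": 0,"dy": 0,"dz": -22,"ax": 0,"ay": 0,"az": 0},{"dx": 0,"dy": 0,"dz": -12,"ax": 0,"ay": 0,"az": 0},{"dx": 0,"dy": 0,"dz": -7,"ax": 0,"ay": 0,"az": 0}])

```text
time_s: 25.22
tool_pos: [0.4696, -0.3605, -0.0121]
tool_rot: [-3.131, -0.188, 0.009]
force: [0.6, 0.2, 0.5]
gripper_width: 0.0384
grip_force: 0.0
```

Call:
apply_moves(deltas=[{"dx": 0,"dy": 0,"dz": -1,"ax": 0,"ay": 0,"az": 0},{"dx": 0,"dy": 0,"dz": -1,"ax": 0,"ay": 0,"az": 0},{"dx": 0,"dy": 0,"dz": 0,"ax": 0,"ay": 0,"az": 0},{"dx": 0,"dy": 0,"dz": 0,"ax": 0,"ay": 0,"az": 0},{"dx": 0,"dy": 0,"dz": 0,"ax": 0,"ay": 0,"az": 0},{"dx": 0,"dy": 0,"dz": 0,"ax": 0,"ay": 0,"az": 0},{"dx": 0,"dy": 0,"dz": 0,"ax": 0,"ay": 0,"az": 0},{"dx": 0,"dy": 0,"dz": 0,"ax": 0,"ay": 0,"az": 0}], gripper=0, squeeze=40)

```text
time_s: 25.88
tool_pos: [0.4709, -0.3604, -0.0116]
tool_rot: [-3.133, -0.19, 0.005]
force: [-1.0, 0.4, 7.6]
gripper_width: 0.0176
grip_force: 40.0
```

Call:
apply_moves(deltas=[{"dx": 0,"dy": 0,"dz": 4,"ax": 0,"ay": 0,"az": 0},{"dx": 0,"dy": 0,"dz": 12,"ax": 0,"ay": 0,"az": 0},{"dx": 0,"dy": 0,"dz": 25,"ax": 0,"ay": 0,"az": 0},{"dx": 0,"dy": 0,"dz": 35,"ax": 0,"ay": 0,"az": 0},{"dx": 0,"dy": 0,"dz": 38,"ax": 0,"ay": 0,"az": 0},{"dx": 0,"dy": 0,"dz": 38,"ax": 0,"ay": 0,"az": 0},{"dx": 0,"dy": 0,"dz": 38,"ax": 0,"ay": 0,"az": 0},{"dx": 0,"dy": 0,"dz": 32,"ax": 0,"ay": 0,"az": 0}])

```text
time_s: 26.55
tool_pos: [0.4702, -0.3597, 0.213]
tool_rot: [-3.133, -0.19, 0.005]
force: [0.9, -0.2, -3.0]
gripper_width: 0.0174
grip_force: 40.0
```

Call:
apply_moves(deltas=[{"dx": 4,"dy": 20,"dz": 0,"ax": 0,"ay": 0,"az": -0.8},{"dx": 6,"dy": 30,"dz": 0,"ax": 0,"ay": 0,"az": -0.8},{"dx": 6,"dy": 34,"dz": 0,"ax": 0,"ay": 0,"az": -0.8},{"dx": 6,"dy": 34,"dz": 0,"ax": 0,"ay": 0,"az": -0.8},{"dx": 6,"dy": 34,"dz": 0,"ax": 0,"ay": 0,"az": -0.8},{"dx": 6,"dy": 34,"dz": 0,"ax": 0,"ay": 0,"az": -0.8},{"dx": 6,"dy": 34,"dz": 0,"ax": 0,"ay": 0,"az": -0.8},{"dx": 6,"dy": 34,"dz": 0,"ax": 0,"ay": 0,"az": -0.8}])

```text
time_s: 27.22
tool_pos: [0.516, -0.1042, 0.2101]
tool_rot: [-3.138, -0.013, 0.006]
force: [0.5, 0.5, -2.1]
gripper_width: 0.0177
grip_force: 40.0
```

Call:
apply_moves(deltas=[{"dx": 3,"dy": 34,"dz": 0,"ax": 0,"ay": 0,"az": -0.8},{"dx": 3,"dy": 34,"dz": 0,"ax": 0,"ay": 0,"az": -0.8},{"dx": 2,"dy": 34,"dz": 0,"ax": 0,"ay": 0,"az": -0.8},{"dx": 2,"dy": 34,"dz": 0,"ax": 0,"ay": 0,"az": -0.8},{"dx": 2,"dy": 34,"dz": 0,"ax": 0,"ay": 0,"az": -0.8},{"dx": 2,"dy": 34,"dz": 0,"ax": 0,"ay": 0,"az": -0.8},{"dx": 2,"dy": 34,"dz": 0,"ax": 0,"ay": 0,"az": -0.8},{"dx": 2,"dy": 34,"dz": 0,"ax": 0,"ay": 0,"az": -0.9}])

```text
time_s: 27.88
tool_pos: [0.5338, 0.1677, 0.2101]
tool_rot: [-3.133, 0.164, 0.006]
force: [0.6, 0.4, -3.4]
gripper_width: 0.0176
grip_force: 40.0
```

Call:
apply_moves(deltas=[{"dx": 0,"dy": 7,"dz": -10,"ax": 0,"ay": 0,"az": 0},{"dx": 0,"dy": 6,"dz": -20,"ax": 0,"ay": 0,"az": 0},{"dx": 0,"dy": 0,"dz": -25,"ax": 0,"ay": 0,"az": 0},{"dx": 0,"dy": 0,"dz": -25,"ax": 0,"ay": 0,"az": 0},{"dx": 0,"dy": 0,"dz": -22,"ax": 0,"ay": 0,"az": 0},{"dx": 0,"dy": 0,"dz": -18,"ax": 0,"ay": 0,"az": 0},{"dx": 0,"dy": 0,"dz": -12,"ax": 0,"ay": 0,"az": 0},{"dx": 0,"dy": 0,"dz": -6,"ax": 0,"ay": 0,"az": 0}])

```text
time_s: 28.55
tool_pos: [0.5335, 0.1786, 0.07]
tool_rot: [-3.134, 0.163, 0.01]
force: [0.1, 0.6, -3.8]
gripper_width: 0.0176
grip_force: 40.0
```

Call:
apply_moves(deltas=[{"dx": 0,"dy": 0,"dz": -3,"ax": 0,"ay": 0,"az": 0},{"dx": 0,"dy": 0,"dz": -2,"ax": 0,"ay": 0,"az": 0},{"dx": 0,"dy": 0,"dz": -2,"ax": 0,"ay": 0,"az": 0},{"dx": 0,"dy": 0,"dz": -1,"ax": 0,"ay": 0,"az": 0},{"dx": 0,"dy": 0,"dz": -1,"ax": 0,"ay": 0,"az": 0},{"dx": 0,"dy": 0,"dz": -1,"ax": 0,"ay": 0,"az": 0},{"dx": 0,"dy": 0,"dz": -1,"ax": 0,"ay": 0,"az": 0},{"dx": 0,"dy": 0,"dz": 0,"ax": 0,"ay": 0,"az": 0}], squeeze=15)

```text
time_s: 29.22
tool_pos: [0.5344, 0.179, 0.0601]
tool_rot: [-3.133, 0.163, 0.007]
force: [0.4, -0.3, -2.6]
gripper_width: 0.0179
grip_force: 15.0
```

Call:
apply_moves(deltas=[{"dx": 0,"dy": 0,"dz": -0.7,"ax": 0,"ay": 0,"az": 0},{"dx": 0,"dy": 0,"dz": -0.7,"ax": 0,"ay": 0,"az": 0},{"dx": 0,"dy": 0,"dz": -0.7,"ax": 0,"ay": 0,"az": 0},{"dx": 0,"dy": 0,"dz": -0.7,"ax": 0,"ay": 0,"az": 0},{"dx": 0,"dy": 0,"dz": -0.7,"ax": 0,"ay": 0,"az": 0},{"dx": 0,"dy": 0,"dz": 0,"ax": 0,"ay": 0,"az": 0},{"dx": 0,"dy": 0,"dz": 0,"ax": 0,"ay": 0,"az": 0},{"dx": 0,"dy": 0,"dz": 0,"ax": 0,"ay": 0,"az": 0}], squeeze=6)

```text
time_s: 29.88
tool_pos: [0.535, 0.179, 0.0573]
tool_rot: [-3.133, 0.163, 0.004]
force: [-0.5, -2.8, 6.5]
gripper_width: 0.0183
grip_force: 6.0
```

Laid on the lane floor. Now release, rise, and go in front of the handle with the fingers closed.

Call:
apply_moves(deltas=[{"dx": 0,"dy": 0,"dz": 0.5,"ax": 0,"ay": 0,"az": 0},{"dx": 0,"dy": 0,"dz": 0.5,"ax": 0,"ay": 0,"az": 0},{"dx": 0,"dy": 0,"dz": 0,"ax": 0,"ay": 0,"az": 0},{"dx": 0,"dy": 0,"dz": 0,"ax": 0,"ay": 0,"az": 0},{"dx": 0,"dy": 0,"dz": 10,"ax": 0,"ay": 0,"az": 0},{"dx": 0,"dy": 0,"dz": 30,"ax": 0,"ay": 0,"az": 0},{"dx": 0,"dy": 0,"dz": 40,"ax": 0,"ay": 0,"az": 0},{"dx": 0,"dy": 0,"dz": 40,"ax": 0,"ay": 0,"az": 0}], gripper=0.4)

```text
time_s: 30.55
tool_pos: [0.5338, 0.1789, 0.1792]
tool_rot: [-3.133, 0.163, 0.009]
force: [1.1, -0.2, -0.5]
gripper_width: 0.0382
grip_force: 0.0
```

Call:
apply_moves(deltas=[{"dx": -22,"dy": 10.5,"dz": 15,"ax": 0,"ay": 0,"az": 0},{"dx": -22,"dy": 10.5,"dz": 5,"ax": 0,"ay": 0,"az": 0},{"dx": -22,"dy": 10.5,"dz": 0,"ax": 0,"ay": 0,"az": 0},{"dx": -22,"dy": 10.5,"dz": 0,"ax": 0,"ay": 0,"az": 0},{"dx": -22,"dy": 10.5,"dz": 0,"ax": 0,"ay": 0,"az": 0},{"dx": -22,"dy": 10.5,"dz": 0,"ax": 0,"ay": 0,"az": 0},{"dx": -22,"dy": 10.5,"dz": 0,"ax": 0,"ay": 0,"az": 0},{"dx": -22,"dy": 10.5,"dz": 0,"ax": 0,"ay": 0,"az": 0}], gripper=0)

```text
time_s: 31.22
tool_pos: [0.3572, 0.2633, 0.1983]
tool_rot: [-3.133, 0.163, 0.006]
force: [-0.1, 0.8, -0.9]
gripper_width: 0.0003
grip_force: 0.0
```

```bash
python3 - <<'E'
from h import *
im=r.grab_frame("top")
for c in("top","side"):
  if c=="side": r.grab_frame("side")
  for d in r.cut_out(c,"mandrel_mid")[:3]:
    m=d["pixels"].astype(np.uint8); cs,_=cv2.findContours(m,0,1); k=max(cs,key=cv2.contourArea)
    pts=np.array([atz(c,p[0].astype(float),.088)[:2]*1000 for p in k],np.float32)
    print(c,round(d["conf"],2),d["box"],cv2.minAreaRect(pts))
print(r.get_obs()["tool_pos"],r.get_obs()["joint_positions"])
E
```

```text
top 0.7 [201.7, 200.9, 210.9, 251.0] ((531.0950927734375, 182.53721618652344), (19.84210205078125, 134.44622802734375), 85.64178466796875)
top 0.68 [352.6, 282.0, 364.8, 292.4] ((374.5585021972656, -217.34857177734375), (40.4763298034668, 22.098979949951172), 64.44268798828125)
top 0.38 [312.1, 285.0, 321.0, 295.1] ((369.175537109375, -107.37200927734375), (23.15069580078125, 23.46654510498047), 0.323426216840744)
side 0.97 [226.4, 242.7, 275.9, 277.6] ((534.9783935546875, 182.28131103515625), (34.703773498535156, 140.86289978027344), 84.21019744873047)
side 0.85 [379.5, 200.2, 390.1, 248.3] ((359.59326171875, -91.56681060791016), (19.484045028686523, 184.774658203125), 21.643585205078125)
side 0.82 [394.6, 177.8, 407.1, 225.4] ((368.1521301269531, -204.92251586914062), (23.940988540649414, 204.6542205810547), 19.560787200927734)
[0.35843446 0.26330698 0.19840916] [0.48094855 0.22344984 1.96688655 0.0071077  0.95138868 2.15042782]
```

The mandrel lies in the lane at (0.533, 0.182), along it. I'll go down and push.

Call:
apply_moves(deltas=[{"dx": 0,"dy": 0,"dz": -20,"ax": 0,"ay": 0,"az": 0},{"dx": 0,"dy": 0,"dz": -25,"ax": 0,"ay": 0,"az": 0},{"dx": 0,"dy": 0,"dz": -25,"ax": 0,"ay": 0,"az": 0},{"dx": 0,"dy": 0,"dz": -25,"ax": 0,"ay": 0,"az": 0},{"dx": 0,"dy": 0,"dz": -25,"ax": 0,"ay": 0,"az": 0},{"dx": 4,"dy": 0,"dz": -23,"ax": 0,"ay": 0,"az": 0},{"dx": 8,"dy": -0.8,"dz": 0,"ax": 0,"ay": 0,"az": 0},{"dx": 8,"dy": -0.8,"dz": 0,"ax": 0,"ay": 0,"az": 0}])

```text
time_s: 32.08
tool_pos: [0.3794, 0.261, 0.0544]
tool_rot: [-3.134, 0.164, 0.009]
force: [0.4, 0.1, 0.4]
gripper_width: 0.0007
grip_force: 0.0
```

Call:
apply_moves(deltas=[{"dx": 5,"dy": -0.5,"dz": 0,"ax": 0,"ay": 0,"az": 0},{"dx": 6,"dy": -0.6,"dz": 0,"ax": 0,"ay": 0,"az": 0},{"dx": 7,"dy": -0.7,"dz": 0,"ax": 0,"ay": 0,"az": 0},{"dx": 8,"dy": -0.8,"dz": 0,"ax": 0,"ay": 0,"az": 0},{"dx": 9,"dy": -0.9,"dz": 0,"ax": 0,"ay": 0,"az": 0},{"dx": 10,"dy": -1,"dz": 0,"ax": 0,"ay": 0,"az": 0},{"dx": 10,"dy": -1,"dz": 0,"ax": 0,"ay": 0,"az": 0},{"dx": 10,"dy": -1,"dz": 0,"ax": 0,"ay": 0,"az": 0}])

```text
time_s: 32.75
tool_pos: [0.4446, 0.2549, 0.0548]
tool_rot: [-3.133, 0.163, 0.006]
force: [-1.2, 1.4, 0.9]
gripper_width: 0.0002
grip_force: 0.7
```

Call:
apply_moves(deltas=[{"dx": 10,"dy": -1,"dz": 0,"ax": 0,"ay": 0,"az": 0},{"dx": 10,"dy": -1,"dz": 0,"ax": 0,"ay": 0,"az": 0},{"dx": 10,"dy": -1,"dz": 0,"ax": 0,"ay": 0,"az": 0},{"dx": 10,"dy": -1,"dz": 0,"ax": 0,"ay": 0,"az": 0},{"dx": 10,"dy": -1,"dz": 0,"ax": 0,"ay": 0,"az": 0},{"dx": 10,"dy": -1,"dz": 0,"ax": 0,"ay": 0,"az": 0},{"dx": 10,"dy": -1,"dz": 0,"ax": 0,"ay": 0,"az": 0},{"dx": 10,"dy": -1,"dz": 0,"ax": 0,"ay": 0,"az": 0}])

```text
time_s: 33.42
tool_pos: [0.5244, 0.2468, 0.0546]
tool_rot: [-3.133, 0.163, 0.007]
force: [-1.6, -0.2, 0.5]
gripper_width: 0.0002
grip_force: 0.7
```

Call:
apply_moves(deltas=[{"dx": 9,"dy": -0.9,"dz": 0,"ax": 0,"ay": 0,"az": 0},{"dx": 8,"dy": -0.8,"dz": 0,"ax": 0,"ay": 0,"az": 0},{"dx": 7,"dy": -0.7,"dz": 0,"ax": 0,"ay": 0,"az": 0},{"dx": 6,"dy": -0.6,"dz": 0,"ax": 0,"ay": 0,"az": 0},{"dx": 5,"dy": -0.5,"dz": 0,"ax": 0,"ay": 0,"az": 0},{"dx": 5,"dy": -0.5,"dz": 0,"ax": 0,"ay": 0,"az": 0},{"dx": 4,"dy": -0.4,"dz": 0,"ax": 0,"ay": 0,"az": 0},{"dx": 3,"dy": -0.3,"dz": 0,"ax": 0,"ay": 0,"az": 0}])

```text
time_s: 34.08
tool_pos: [0.5708, 0.2422, 0.0546]
tool_rot: [-3.133, 0.163, 0.007]
force: [-1.5, -1.2, -0.0]
gripper_width: 0.0003
grip_force: 0.6
```

Call:
apply_moves(deltas=[{"dx": 2,"dy": -0.2,"dz": 0,"ax": 0,"ay": 0,"az": 0},{"dx": 2,"dy": -0.2,"dz": 0,"ax": 0,"ay": 0,"az": 0},{"dx": 1,"dy": -0.1,"dz": 0,"ax": 0,"ay": 0,"az": 0},{"dx": 1,"dy": -0.1,"dz": 0,"ax": 0,"ay": 0,"az": 0},{"dx": 1,"dy": -0.1,"dz": 0,"ax": 0,"ay": 0,"az": 0},{"dx": 1,"dy": -0.1,"dz": 0,"ax": 0,"ay": 0,"az": 0},{"dx": 0,"dy": 0,"dz": 0,"ax": 0,"ay": 0,"az": 0},{"dx": 0,"dy": 0,"dz": 0,"ax": 0,"ay": 0,"az": 0}])

```text
time_s: 34.75
tool_pos: [0.5776, 0.2415, 0.0546]
tool_rot: [-3.133, 0.163, 0.009]
force: [-5.4, 0.9, 1.2]
gripper_width: 0.0001
grip_force: 2.5
```

Call:
apply_moves(deltas=[{"dx": 1,"dy": -0.1,"dz": 0,"ax": 0,"ay": 0,"az": 0},{"dx": 1,"dy": -0.1,"dz": 0,"ax": 0,"ay": 0,"az": 0},{"dx": 1,"dy": -0.1,"dz": 0,"ax": 0,"ay": 0,"az": 0},{"dx": 1,"dy": -0.1,"dz": 0,"ax": 0,"ay": 0,"az": 0},{"dx": 1,"dy": -0.1,"dz": 0,"ax": 0,"ay": 0,"az": 0},{"dx": 0,"dy": 0,"dz": 0,"ax": 0,"ay": 0,"az": 0},{"dx": 0,"dy": 0,"dz": 0,"ax": 0,"ay": 0,"az": 0},{"dx": 0,"dy": 0,"dz": 0,"ax": 0,"ay": 0,"az": 0}])

```text
time_s: 35.42
tool_pos: [0.5776, 0.2414, 0.0545]
tool_rot: [-3.135, 0.162, 0.025]
force: [-28.2, 3.9, 15.7]
gripper_width: 0.0008
grip_force: 14.3
```

The drawer is hard shut: no movement at 28 N. I'll back off straight and rise clear.

Call:
apply_moves(deltas=[{"dx": -5,"dy": 0.5,"dz": 0,"ax": 0,"ay": 0,"az": 0},{"dx": -10,"dy": 1,"dz": 0,"ax": 0,"ay": 0,"az": 0},{"dx": -15,"dy": 1.5,"dz": 0,"ax": 0,"ay": 0,"az": 0},{"dx": -20,"dy": 2,"dz": 0,"ax": 0,"ay": 0,"az": 0},{"dx": -10,"dy": 0,"dz": 30,"ax": 0,"ay": 0,"az": 0},{"dx": 0,"dy": 0,"dz": 40,"ax": 0,"ay": 0,"az": 0},{"dx": 0,"dy": 0,"dz": 40,"ax": 0,"ay": 0,"az": 0},{"dx": 0,"dy": 0,"dz": 20,"ax": 0,"ay": 0,"az": 0}])

```text
time_s: 36.08
tool_pos: [0.5243, 0.2464, 0.1894]
tool_rot: [-3.131, 0.163, -0.002]
force: [-0.1, 0.7, -0.1]
gripper_width: 0.0005
grip_force: 0.0
```

```bash
python3 - <<'E'
from h import *
r.grab_frame("top");r.grab_frame("side")
H={c:r.tip_of(c,"cab_drawer0_handle")[:1] for c in("top","side")}
for c in H:
    for d in H[c]: print(c,d["conf"],atz(c,d["xy"],.095))
print(r.get_obs()["force"])
E
```

```text
top 0.73 [0.59576369 0.22811363 0.095     ]
side 0.93 [0.59778378 0.23307434 0.095     ]
[ 0.32654094 -0.22301033 -0.59965277]
```

```bash
python3 -c "
from plant import r
print(r.finish_job())"
```

```text
the job is handed in; nothing more can be done
None
```

The square mandrel lies lengthwise in the right-hand lane and the top drawer is fully shut; the job is handed in at about 36 s, with no verdict returned.

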